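Empty the offcut pot into the scrap bin

ROBOT

A 6-joint arm with a two-finger parallel gripper is mounted at the origin on the work surface. World frame = base frame: x ahead of the robot, y to its left, z up, the work surface at z = 0. Lengths are in m, angles in rad, forces in N, time in s.
With the tool pointing down it reaches from about 0.375 to 0.9 m from the base axis. Payload 3.1 kg.
Tool frame: the origin (TCP) lies on the centre line of the jaws, within the pads' length; the fingertips stand 11 mm ahead of it and the grasp point (between the pads) lies 8 mm behind it; x points along the fingers, y is the direction in which the jaws open and shut, and the axes are right-handed (so a half turn about x gives the same grasp; the last joint's range is limited). The gripper opens to 87 mm and grips with 3 to 60 N. Pads are 19 mm wide; open, the fingers measure 117 mm over their backs; the gripper's body (75 mm by 190 mm) begins 51 mm behind the grasp point.
Start: joints at [1.117, 0.527, 1.433, -0, 1.181, -0.178], TCP at [0.17, 0.602, 0.194] pointing down, gripper open.
Joint ranges: [-3.08, 3.08], [-0.75, 2.2], [0.22, 2.44], [-1.43, 4.57], [0, 2.65], [-2.85, 2.85]. Speed limits (rad/s): [2.79, 2.79, 3.14, 3.14, 3.14, 3.14].

INTERFACE

Orientations are given as a unit quaternion [x, y, z, w].
In Python, from rig import robot, camera, camera_info gives the robot as it stands.
- The arm moves only by the shell command python3 -m inch 'ROWS' [FORCE]. ROWS is JSON, a list that holds one entry, the list of rows, each a list of 5 numbers: the shift along the tool's x, y, z in cm, then the turn about the tool's x in rad, then the opening, from 0 (shut) to 1 (fully open). A call has 1 to 8 rows; each row shifts and turns the pose as measured when the row begins, along the tool's axes as they then stand; what a row does not reach is not made up. A row lasts 1/12 s, in which the tool goes at most 41.7 mm and 7.16 degrees, less where a joint would pass 70% of its speed; a pose out of reach is approached as far as the arm can. A call with a gripper value outside its range is refused whole. The fingers move at their own pace and stop on an object; FORCE is the grip in N (left out, the last holds). Time passes only in rows, so rows that do not move let the fingers close. It gives the time, the measured TCP pose, the force and the opening at its end, in the units of the state.
- robot.get_obs(): the state, without advancing time (a new reading comes with each control period).
- camera(name): name is "scene" or "top"; returns the picture (420x560x3 uint8, red, green, blue); there is no depth.
- camera_info(name): a dict with "camera_matrix" (3x3 intrinsics, pixels), "dist" ([k1, k2, p1, p2, k3] as OpenCV has them; the pictures are not rectified), "rvec" (rotation vector, rad) and "tvec" (3), from world to camera coordinates, as OpenCV has them. Camera axes: x right, y down, z forward; pixel columns grow to the right and rows downward; lengths in m; the calibration is good to about 2 mm. A picture is of the moment at which its call begins. camera_info takes no time and is no camera call.
- robot.hand_in(): hands the job in, once; it reports no verdict.
The state is a dict: "time": time; "q": joint angles; "joint_velocities": joint speeds; "joint_torque": joint torques, N m; "position": TCP position; "tool_rot": TCP orientation; "ft_force": force on the tool from outside, world axes, zero at the start; "moment": the same for the moment, N m; "grip_width": finger opening in m.
Only numpy, scipy, OpenCV 4.12 (cv2) and the standard library are available. Lean on these libraries where they do the work, as an engineer would, in place of code of your own. Each camera call takes 0.05 s, during which the arm holds its last target. There are 200 camera calls.

TASK

Pick up the aluminium pot by its red handle, carry it over the grey bin with the four brass offcuts still inside, and tip it there so that all four end up in the bin. Then stand the empty pot upright on its green mat again, its whole foot on the mat, setting it down rather than dropping it, and let go. Do not disturb the bottle, wrench and hammer.

Things in the scene. Friction and masses are not known exactly. Their poses are not given: they have to be found in the camera images.
- pot: Loose open aluminium pot, 0.25 kg, standing upright on the mat. Outer radius 34 mm at the foot, 62 mm at the rim, 68 mm high; wall 4 mm (leans out 22 degrees), floor 5 mm. A level handle points along its -x, roughly to the robot, axis 45 mm above the foot. Origin: centre of the foot's underside; z points out of the mouth. The offcuts slide out about 110 degrees from upright.
- pot_grip (a point): Point on the axis of the pot's round red handle grip (18 mm in diameter, reaching from 70 to 145 mm from the pot's axis; a thin steel neck joins it to the pot): 100 mm from the pot's axis, at -100, 0, 45 mm in the pot's frame. A good place to pinch it. Axes as the pot's.
- mat: Green square mat, 170 x 170 mm, 6 mm thick, fixed to the bench. Origin: centre of its underside; x and y along its sides.
- bin: Open grey plastic bin, fixed, 250 x 250 mm outside (its thickened rim 262 mm), 80 mm high, walls and floor 6 mm. Origin: centre of its underside; x and y along its sides. Of mat and bin, one lies to the left and the other to the right, either way round.
- slug0_center (a point): Centre of brass offcut 1 of 4: a solid cylinder 20 mm in diameter, 22 mm long, about 55 g. It starts standing inside the pot.
- slug1_center (a point): Centre of brass offcut 2 of 4: a solid cylinder 20 mm in diameter, 22 mm long, about 55 g. It starts standing inside the pot.
- slug2_center (a point): Centre of brass offcut 3 of 4: a solid cylinder 20 mm in diameter, 22 mm long, about 55 g. It starts standing inside the pot.
- slug3_center (a point): Centre of brass offcut 4 of 4: a solid cylinder 20 mm in diameter, 22 mm long, about 55 g. It starts standing inside the pot.
- bottle: Bystander: clear plastic bottle with blue cap, 60 mm in diameter, 190 mm high, standing beyond the mat and bin. Origin: centre of its underside.
- wrench: Bystander: steel wrench lying flat beyond the mat and bin, about 180 mm long. Origin: under its middle.
- hammer: Bystander: hammer lying beyond the mat and bin, about 220 mm long. Origin: under its middle.

How it is judged:
By the outcome, as a careful person would: the job done as asked, in the order asked, and still so for the second after the job is handed in, with the robot touching nothing.
It also fails if it takes over 64 s, if anything falls off the work surface, if the arm or the gripper's body presses on something with over 40 N, if the wrist force passes 120 N, or if a joint passes its speed limit or range.

## Working session

There is one attempt and no reset: what is moved stays moved. The work goes in short steps, Python scripts to look and compute and a shell command to move; the robot and the scene stay as the last step left them, time stands still between calls to the robot, and variables do not carry over. Pictures are saved under pics/ and viewed, about 8 in all and at most 12, crops included, and the job is handed in when it is done.

```bash
ls; mkdir -p pics
python3 - <<'E'
from rig import robot,camera,camera_info
import cv2,json
print(robot.get_obs())
for n in("scene","top"):
    cv2.imwrite(f"pics/{n}0.png",camera(n)[:,:,::-1]); print(camera_info(n))
E
```

```text
pics
{'time': 0.0, 'q': array([ 1.11748179e+00,  5.28475926e-01,  1.43389398e+00, -1.61444682e-05,
        1.18139229e+00, -1.78504427e-01]), 'joint_velocities': array([ 0.00099274,  0.00106934, -0.00214511, -0.00014704, -0.00118258,
       -0.00059035]), 'joint_torque': array([ 1.60850228e-03, -4.40045035e+01, -1.76599073e+01,  6.33270736e-02,
        5.81619004e-02, -1.76624039e-04]), 'position': array([0.16922973, 0.60083112, 0.19266835]), 'tool_rot': array([ 0.09612166,  0.70067531, -0.09758312,  0.70020873]), 'ft_force': array([-0.49778268,  0.40898975,  0.67735489]), 'moment': array([-0.00647779,  0.00464489, -0.05022649]), 'grip_width': 0.08717630725244283}
{'camera_matrix': array([[448.80642203,   0.        , 283.28072771],
       [  0.        , 448.80642203, 204.64208358],
       [  0.        ,   0.        ,   1.        ]]), 'dist': array([-0.10059871,  0.        ,  0.        ,  0.        ,  0.        ]), 'rvec': array([ 2.31575388,  1.10665166, -0.36140066]), 'tvec': array([-0.34677228, -0.37440597,  1.24787124])}
{'camera_matrix': array([[499.77317483,   0.        , 284.1248751 ],
       [  0.        , 499.77317483, 199.08658402],
       [  0.        ,   0.        ,   1.        ]]), 'dist': array([-0.07586336,  0.        ,  0.        ,  0.        ,  0.        ]), 'rvec': array([ 2.15845467, -2.14773445,  0.1967957 ]), 'tvec': array([-0.06052339,  0.63200702,  1.12955316])}
```

View pics/top0.png

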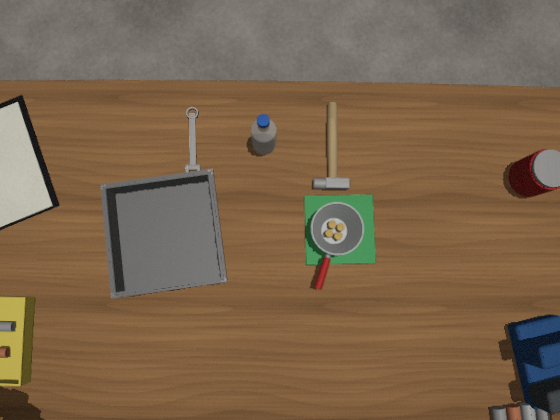

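View pics/scene0.png

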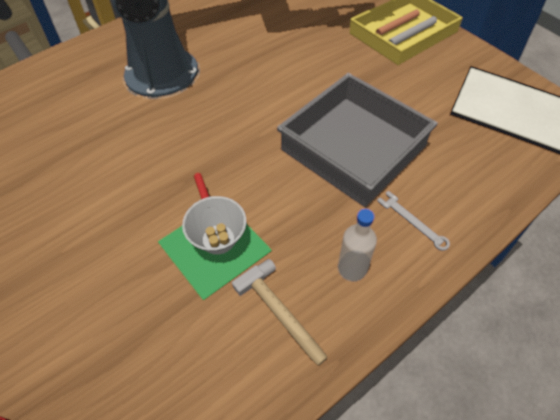

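Top view: the pot is at about (337,229) on the green mat at (340,229). Its handle ends near (320,285), and the bin is at (164,233). The scene view agrees. Next I measure the positions.

```bash
cat > h.py <<'E'
import cv2,numpy as np
from rig import camera,camera_info
def ray(n,uv):
    c=camera_info(n);R=cv2.Rodrigues(c["rvec"])[0]
    p=cv2.undistortPoints(np.array(uv,float).reshape(-1,1,2),c["camera_matrix"],c["dist"]).reshape(-1,2)
    return -R.T@c["tvec"],np.c_[p,np.ones(len(p))]@R
def plane(n,uv,z):
    o,d=ray(n,uv);return o+d*((z-o[2])/d[:,2])[:,None]
def proj(n,P):
    c=camera_info(n);return cv2.projectPoints(np.array(P,float).reshape(-1,1,3),c["rvec"],c["tvec"],c["camera_matrix"],c["dist"])[0].reshape(-1,2)
def masks(im):
    h=cv2.cvtColor(im,cv2.COLOR_RGB2HSV)
    return {"green":cv2.inRange(h,(45,100,50),(80,255,255)),"red":cv2.inRange(h,(0,180,70),(5,255,255))|cv2.inRange(h,(172,180,70),(180,255,255))}
def big(m,box=None):
    k=np.zeros_like(m)
    if box: x0,y0,x1,y1=box;k[y0:y1,x0:x1]=m[y0:y1,x0:x1]
    else:k=m
    return max(cv2.findContours(k,cv2.RETR_EXTERNAL,cv2.CHAIN_APPROX_NONE)[0],key=cv2.contourArea)
E
python3 - <<'E'
from h import *
np.set_printoptions(precision=4,suppress=True)
for n,box in(("top",(290,240,360,300)),("scene",(180,165,225,210))):
    im=cv2.imread(f"pics/{n}0.png")[:,:,::-1].copy();m=masks(im)
    g=cv2.convexHull(big(m["green"]));q=cv2.boxPoints(cv2.minAreaRect(plane(n,g,.006)[:,:2].astype(np.float32)))
    print(n,"mat",q.tolist(),q.mean(0))
    r=big(m["red"],box); P=plane(n,r,.051)[:,:2].astype(np.float32); rr=cv2.minAreaRect(P); print("handle",rr,cv2.boxPoints(rr).tolist())
im=cv2.imread("pics/top0.png");h=cv2.cvtColor(im,cv2.COLOR_BGR2HSV)
s=h[:,:,1].copy();k=((s<60)).astype(np.uint8)*255
for name,box,z in(("rim",(295,190,380,265),.074),("bin",(85,160,235,305),.08)):
    c=big(k,box);P=plane("top",c,z)[:,:2].astype(np.float32)
    print(name,cv2.boundingRect(c),cv2.minEnclosingCircle(P),cv2.minAreaRect(P),cv2.boxPoints(cv2.minAreaRect(P)).tolist())
print(plane("top",[(264,150),(332,190),(192,172),(349,183)],0))
E
```

```text
top mat [[0.4806324243545532, -0.11090144515037537], [0.48465216159820557, -0.2796503007411957], [0.6536067724227905, -0.27562564611434937], [0.6495870351791382, -0.10687679052352905]] [ 0.5671 -0.1933]
handle ((0.45987147092819214, -0.14525003731250763), (0.015969762578606606, 0.07147527486085892), 72.30438995361328) [[0.4233976900577545, -0.14199429750442505], [0.4914911091327667, -0.16371992230415344], [0.49634525179862976, -0.1485057771205902], [0.42825183272361755, -0.12678015232086182]]
scene mat [[0.4848947823047638, -0.11222179234027863], [0.48782768845558167, -0.2806597352027893], [0.6557984352111816, -0.27773499488830566], [0.6528655290603638, -0.10929703712463379]] [ 0.5703 -0.195 ]
handle ((0.45397746562957764, -0.14324511587619781), (0.013883286155760288, 0.06188305467367172), 71.89506530761719) [[0.4224106967449188, -0.14022773504257202], [0.48122987151145935, -0.15945839881896973], [0.48554423451423645, -0.1462624967098236], [0.4267250597476959, -0.1270318329334259]]
rim (310, 202, 54, 56) ((0.5578638911247253, -0.17744490504264832), 0.06629628688097) ((0.5618867874145508, -0.17847764492034912), (0.12213677167892456, 0.12381380796432495), 26.412765502929688) [[0.47965481877326965, -0.15019838511943817], [0.5347315073013306, -0.2610875964164734], [0.6441187858581543, -0.20675690472126007], [0.589042067527771, -0.09586769342422485]]
bin (101, 160, 126, 138) ((0.5500534772872925, 0.2204442322254181), 0.1834229677915573) ((0.5629581809043884, 0.22214365005493164), (0.2896769642829895, 0.26200634241104126), 8.441716194152832) [[0.4004572629928589, 0.3304647207260132], [0.43892061710357666, 0.07129703462123871], [0.725459098815918, 0.1138225793838501], [0.6869957447052002, 0.3729902505874634]]
[[ 0.7639 -0.0081  0.    ]
 [ 0.6637 -0.1773  0.    ]
 [ 0.7064  0.1697  0.    ]
 [ 0.6817 -0.22    0.    ]]
```

```bash
python3 -m inch '[[[-4,0,0,0,1],[-4,0,0,0,1],[-4,0,0,0,1],[0,0,0,0,1]]]' 30; python3 -c "
from rig import robot;print(robot.get_obs())"
```

```text
time: 0.43
position: [0.1679, 0.598, 0.3107]
tool_rot: [0.091, 0.702, -0.103, 0.698]
ft_force: [0.2, 1.2, 1.1]
grip_width: 0.087
{'time': 0.4333, 'q': array([ 1.11735614e+00,  4.27414570e-01,  1.27452589e+00,  5.25119411e-05,
        1.45762771e+00, -1.78481744e-01]), 'joint_velocities': array([-1.48628956e-03,  5.83675238e-02,  1.10231505e-01, -1.01566254e-03,
       -4.68080383e-02,  1.19026287e-05]), 'joint_torque': array([-2.48979852e-01, -3.72931695e+01, -1.74617726e+01,  2.63449206e-02,
        8.22759010e-01, -1.32041884e-02]), 'position': array([0.16791914, 0.59801668, 0.31065358]), 'tool_rot': array([ 0.09086998,  0.70239862, -0.10293977,  0.69841408]), 'ft_force': array([0.24155212, 1.2082972 , 1.05861509]), 'moment': array([ 0.06902964, -0.04689545, -0.01916437]), 'grip_width': 0.08699345314094188}
```

```bash
cat > w.py <<'E'
import sys,numpy as np
from rig import robot
from scipy.spatial.transform import Rotation as R
np.set_printoptions(precision=4,suppress=True)
o=robot.get_obs();T=R.from_quat(o["tool_rot"]).as_matrix()
print("t",round(o["time"],2),"pos",o["position"],"q",o["q"],"w",round(o["grip_width"],4),"F",o["ft_force"])
print("tool x",T[:,0],"y",T[:,1],"z",T[:,2],"down-tilt deg",np.degrees(np.arcsin(-T[2,0])),"az",np.degrees(np.arctan2(T[1,0],T[0,0])))
if len(sys.argv)>3:
    d=np.array([float(a) for a in sys.argv[1:4]])-o["position"];print("delta world",d,"tool cm",T.T@d*100)
E
python3 w.py 0.65 -0.21 0.33
```

```text
t 0.43 pos [0.1679 0.598  0.3107] q [ 1.1174  0.4274  1.2745  0.0001  1.4576 -0.1785] w 0.087 F [0.2416 1.2083 1.0586]
tool x [-0.0079 -0.0161 -0.9998] y [ 0.2714  0.9623 -0.0177] z [ 0.9624 -0.2715 -0.0032] down-tilt deg 88.97007474618358 az -116.14652513571286
delta world [ 0.4821 -0.808   0.0193] tool cm [ -1.0124 -64.7033  68.3311]
```

```bash
python3 w.py 0.72 -0.09 0.42|tail -1; python3 -m inch '[[[-1.2,-2.8,2.8,0,1],[-1.2,-2.8,2.8,0,1],[-1.2,-2.8,2.8,0,1],[-1.2,-2.8,2.8,0,1],[-1.2,-2.8,2.8,0,1],[-1.2,-2.8,2.8,0,1],[-1.2,-2.8,2.8,0,1],[-1.2,-2.8,2.8,0,1]]]'; python3 -m inch '[[[0,-2.8,2.8,0,1],[0,-2.8,2.8,0,1],[0,-2.8,2.8,0,1],[0,-2.8,2.8,0,1],[0,-2.8,2.8,0,1],[0,-2.8,2.8,0,1],[0,-2.8,2.8,0,1],[0,-2.8,2.8,0,1]]]';  python3 w.py 0.72 -0.09 0.42
```

```text
delta world [ 0.5521 -0.688   0.1093] tool cm [-10.26   -51.4148  71.7804]
time: 1.1
position: [0.3219, 0.3234, 0.4057]
tool_rot: [0.085, 0.704, -0.098, 0.698]
ft_force: [0.8, 0.4, -0.2]
grip_width: 0.087
time: 1.77
position: [0.485, 0.0355, 0.4103]
tool_rot: [0.086, 0.702, -0.096, 0.7]
ft_force: [0.0, 1.0, -0.3]
grip_width: 0.087
t 1.77 pos [0.485  0.0355 0.4103] q [-0.1477  0.1417  1.4229 -0.0135  1.5799 -1.4599] w 0.087 F [ 0.0239  1.0099 -0.3344]
tool x [-0.0048 -0.0129 -0.9999] y [ 0.2559  0.9666 -0.0137] z [ 0.9667 -0.2559 -0.0014] down-tilt deg 89.20845324310565 az -110.52425261479115
delta world [ 0.235  -0.1255  0.0097] tool cm [-0.9186 -6.1288 25.9311]
```

```bash
python3 -m inch '[[[0,-1,4,0,1],[0,-1,4,0,1],[0,-1,4,0,1],[0,-1,4,0,1],[0,-1,4,0,1],[0,-1,4,0,1],[0,-1,4,0,1],[0,0,4,0,1]]]'; python3 w.py; python3 -m inch '[[[0,0,4,0,1],[0,0,4,0,1],[0,0,4,0,1],[0,0,4,0,1],[0,0,4,0,1],[0,0,4,0,1]]]'; python3 w.py
```

```text
time: 2.43
position: [0.775, -0.1277, 0.4059]
tool_rot: [0.09, 0.704, -0.1, 0.697]
ft_force: [2.3, -1.2, 1.9]
grip_width: 0.0872
t 2.43 pos [ 0.775  -0.1277  0.4059] q [-0.2982  0.687   0.5726 -0.0168  1.8893 -1.6038] w 0.0872 F [ 2.2516 -1.207   1.9256]
tool x [-0.0116 -0.0131 -0.9998] y [ 0.2671  0.9636 -0.0157] z [ 0.9636 -0.2672 -0.0077] down-tilt deg 88.9971136289822 az -131.72712512979265
time: 2.93
position: [0.8928, -0.1739, 0.3155]
tool_rot: [0.092, 0.687, -0.1, 0.714]
ft_force: [0.7, 0.4, 0.0]
grip_width: 0.087
t 2.93 pos [ 0.8928 -0.1739  0.3155] q [-0.3135  0.9657  0.2212 -0.0034  1.9145 -1.6133] w 0.087 F [0.746  0.3948 0.0327]
tool x [ 0.0372 -0.0154 -0.9992] y [ 0.2689  0.9631 -0.0048] z [ 0.9624 -0.2685  0.04  ] down-tilt deg 87.69061255403409 az -22.506452573570833
```

```bash
python3 -m inch '[[[-3,0,2.9,0,1],[-3,0,2.9,0,1],[-3,0,2.9,0,1],[-3,0,2.9,0,1],[-3,0,2.9,0,1],[-3,0,2.9,0,1]]]'; python3 w.py;  python3 -m inch '[[[0,0,4.1,0,1],[0,0,4.1,0,1],[0,0,4.1,0,1],[0,0,4.1,0,1],[0,0,4.1,0,1],[0,0,4.1,0,1]]]'; python3 w.py
```

```text
time: 3.43
position: [0.8842, -0.185, 0.422]
tool_rot: [0.09, 0.639, -0.102, 0.758]
ft_force: [-0.1, 0.0, -0.0]
grip_width: 0.087
t 3.43 pos [ 0.8842 -0.185   0.422 ] q [-0.3357  0.8494  0.218   0.0179  1.9056 -1.627 ] w 0.087 F [-0.0929  0.0288 -0.0427]
tool x [ 0.1639 -0.0393 -0.9857] y [0.2684 0.9633 0.0062] z [ 0.9493 -0.2655  0.1685] down-tilt deg 80.29373803620479 az -13.490162511425828
time: 3.93
position: [0.9476, -0.2121, 0.4341]
tool_rot: [0.08, 0.559, -0.107, 0.818]
ft_force: [-0.5, 0.3, 0.4]
grip_width: 0.087
t 3.93 pos [ 0.9476 -0.2121  0.4341] q [-0.3488  0.8562  0.218   0.0407  1.6993 -1.637 ] w 0.087 F [-0.473   0.3286  0.4151]
tool x [ 0.3516 -0.0849 -0.9323] y [0.2644 0.9643 0.0119] z [ 0.898  -0.2507  0.3615] down-tilt deg 68.79348263518136 az -13.580642389772072
```

```bash
python3 -m inch '[[[1,-0.5,4,0,1],[1,-0.5,4,0,1],[1,-0.5,4,0,1],[1,-0.5,4,0,1],[1,-0.5,4,0,1],[1,-0.5,4,0,1],[2,-0.5,3.5,0,1],[2,-0.5,3.5,0,1]]]'; python3 w.py
```

```text
time: 4.6
position: [1.0343, -0.2794, 0.4264]
tool_rot: [0.064, 0.45, -0.114, 0.883]
ft_force: [-0.1, -0.1, -0.1]
grip_width: 0.0871
t 4.6 pos [ 1.0343 -0.2794  0.4264] q [-0.395   0.9128  0.2184  0.0884  1.3896 -1.6885] w 0.0871 F [-0.1467 -0.0989 -0.0659]
tool x [ 0.5688 -0.143  -0.8099] y [0.2587 0.9659 0.0111] z [ 0.7807 -0.2159  0.5864] down-tilt deg 54.088369430996465 az -14.111524683485218
```

```bash
python3 -m inch '[[[1,0,4,0,1],[1,0,4,0,1],[1,0,4,0,1],[1,0,4,0,1],[1,0,4,0,1],[1,0,4,0,1],[2,0,3.5,0,1],[2,0,3.5,0,1]]]'; python3 -m inch '[[[2,0,3.5,0,1],[2,0,3.5,0,1],[2,0,3.5,0,1],[2,0,3.5,0,1],[2,0,3.5,0,1],[2,0,3.5,0,1],[2,0,3.5,0,1],[2,0,3.5,0,1]]]'; python3 w.py
```

```text
time: 5.27
position: [1.0885, -0.2963, 0.4886]
tool_rot: [0.048, 0.339, -0.122, 0.932]
ft_force: [0.2, 0.5, -0.4]
grip_width: 0.0869
time: 5.93
position: [1.1259, -0.3042, 0.563]
tool_rot: [0.03, 0.229, -0.127, 0.965]
ft_force: [0.3, 1.1, -0.6]
grip_width: 0.0873
t 5.93 pos [ 1.1259 -0.3042  0.563 ] q [-0.3929  0.8945  0.218   0.1457  0.9326 -1.7168] w 0.0873 F [ 0.3104  1.0763 -0.5504]
tool x [ 0.863  -0.2314 -0.4491] y [0.2591 0.9658 0.0002] z [ 0.4337 -0.1166  0.8935] down-tilt deg 26.685014828907708 az -15.010542386513219
```

```bash
python3 -m inch '[[[2,0,3.5,0.12,1],[2,0,3.5,0.12,1],[2,0,3.5,0.12,1],[2,0,3.5,0.12,1]]]'; python3 w.py
```

```text
time: 6.27
position: [1.1262, -0.3236, 0.611]
tool_rot: [0.263, 0.142, -0.167, 0.94]
ft_force: [0.2, 0.2, -0.3]
grip_width: 0.0871
t 6.27 pos [ 1.1262 -0.3236  0.611 ] q [-0.417   0.8757  0.218   0.1969  0.8528 -1.2599] w 0.0871 F [ 0.1911  0.2277 -0.2516]
tool x [ 0.9041 -0.2394 -0.3539] y [0.3883 0.8061 0.4465] z [ 0.1784 -0.5411  0.8218] down-tilt deg 20.727221884121814 az -14.832412092562855
```

```bash
python3 -m inch '[[[-2,0,0,0.12,1],[-2,0,0,0.12,1],[-2,0,0,0.12,1],[-2,0,0,0.12,1],[-2,0,0,0.12,1],[-2,0,0,0.12,1],[-2,0,0,0.12,1],[-2,0,0,0.12,1]]]';python3 -m inch '[[[-2,0,0,0.12,1],[-2,0,0,0.12,1],[-2,0,0,0.12,1],[-2,0,0,0.12,1],[-2,0,0,0.12,1],[-2,0,0,0.12,1],[-2,0,0,0.12,1],[-2,0,0,0.12,1]]]'; python3 w.py
```

```text
time: 6.93
position: [0.9718, -0.2871, 0.6842]
tool_rot: [0.681, 0.034, -0.21, 0.701]
ft_force: [0.7, 0.7, -0.4]
grip_width: 0.0873
time: 7.6
position: [0.8088, -0.2401, 0.7693]
tool_rot: [0.935, -0.078, -0.183, 0.293]
ft_force: [0.1, -0.1, -0.6]
grip_width: 0.0869
t 7.6 pos [ 0.8088 -0.2401  0.7693] q [-0.5141  0.1795  1.0688  0.3837  0.6694  0.5413] w 0.0869 F [ 0.1265 -0.1235 -0.5734]
tool x [ 0.9206 -0.2532 -0.2972] y [-0.0383 -0.816   0.5767] z [-0.3885 -0.5196 -0.761 ] down-tilt deg 17.286816901600957 az -15.378283326210466
```

```bash
python3 -m inch '[[[-2,0,0,0.12,1],[-2,0,0,0.12,1],[-2,0,0,0.12,1],[-2,0,0,0.12,1],[-2,0,0,0.12,1]]]'; python3 w.py 0.474 -0.15 0.3
```

```text
time: 8.02
position: [0.7046, -0.2087, 0.8183]
tool_rot: [0.982, -0.132, -0.138, -0.006]
ft_force: [-0.1, 0.1, -1.0]
grip_width: 0.0869
t 8.02 pos [ 0.7046 -0.2087  0.8183] q [-0.5733 -0.0122  1.1834  0.4406  0.7376  1.1249] w 0.0869 F [-0.0598  0.102  -0.9704]
tool x [ 0.9271 -0.2572 -0.2725] y [-0.2606 -0.9651  0.0243] z [-0.2693  0.0485 -0.9618] down-tilt deg 15.815851067273107 az -15.50574907970907
delta world [-0.2306  0.0587 -0.5183] tool cm [-8.7666 -0.9107 56.3451]
```

Jaws are now horizontal with the tool tilted 16° down. Next I descend and watch how the wrist passes its singularity.

```bash
python3 -m inch '[[[-0.6,0,4,0,1],[-0.6,0,4,0,1],[-0.6,0,4,0,1],[-0.6,0,4,0,1],[-0.6,0,4,0,1],[-0.6,0,4,0,1]]]'; python3 w.py 0.474 -0.15 0.3;python3 -m inch '[[[-0.6,0,3,0,1],[-0.6,0,3,0,1],[-0.6,0,3,0,1],[-0.6,0,3,0,1]]]'; python3 w.py 0.474 -0.15 0.3
```

```text
time: 8.52
position: [0.6065, -0.1848, 0.6435]
tool_rot: [0.985, -0.136, -0.107, 0.006]
ft_force: [0.8, 0.1, 0.5]
grip_width: 0.0871
t 8.52 pos [ 0.6065 -0.1848  0.6435] q [-0.6834 -0.1649  1.8045  1.2059  0.4246  0.2664] w 0.0871 F [0.7658 0.0782 0.4767]
tool x [ 0.9401 -0.2693 -0.2092] y [-0.2668 -0.9629  0.0403] z [-0.2123  0.018  -0.977 ] down-tilt deg 12.078219932297646 az -15.982990050027455
delta world [-0.1325  0.0348 -0.3435] tool cm [-6.2046 -1.2008 36.439 ]
time: 8.85
position: [0.556, -0.1752, 0.5436]
tool_rot: [0.985, -0.139, -0.099, 0.012]
ft_force: [1.7, -0.0, -1.4]
grip_width: 0.0871
t 8.85 pos [ 0.556  -0.1752  0.5436] q [-0.7812 -0.1629  2.1003  1.8447  0.5062 -0.4666] w 0.0871 F [ 1.6532 -0.0102 -1.4362]
tool x [ 0.9418 -0.2765 -0.1911] y [-0.2716 -0.961   0.0519] z [-0.198   0.003  -0.9802] down-tilt deg 11.017432767366834 az -16.363252508902825
delta world [-0.082   0.0252 -0.2436] tool cm [-3.7596 -1.4556 25.5065]
```

```bash
python3 -m inch '[[[-0.4,-0.1,3,0,1],[-0.4,-0.1,3,0,1],[-0.4,-0.1,3,0,1],[-0.4,-0.1,3,0,1],[-0.4,-0.1,3,0,1],[-0.4,-0.1,3,0,1]]]'; python3 w.py 0.474 -0.15 0.2
```

```text
time: 9.35
position: [0.5208, -0.1768, 0.4052]
tool_rot: [0.984, -0.146, -0.097, 0.027]
ft_force: [0.5, -0.7, 0.2]
grip_width: 0.0869
t 9.35 pos [ 0.5208 -0.1768  0.4052] q [-0.8892  0.1273  2.4397  2.3939  0.9284 -1.2688] w 0.0869 F [ 0.4789 -0.6555  0.1945]
tool x [ 0.9384 -0.2926 -0.1838] y [-0.282  -0.9559  0.0819] z [-0.1996 -0.025  -0.9796] down-tilt deg 10.588777772944754 az -17.31467736003188
delta world [-0.0468  0.0268 -0.2052] tool cm [-1.4037 -2.9224 20.9669]
```

```bash
python3 -m inch '[[[1,0,3,0.03,1],[1,0,3,0.03,1],[1,0,3,0.02,1],[0.5,0,3,0,1],[0.5,0,3,0,1],[0,-0.1,3,0,1]]]'; python3 w.py 0.474 -0.15 0.15
```

```text
time: 9.85
position: [0.5822, -0.2151, 0.2548]
tool_rot: [0.984, -0.153, -0.087, 0.001]
ft_force: [0.2, -0.2, -0.8]
grip_width: 0.0868
t 9.85 pos [ 0.5822 -0.2151  0.2548] q [-0.7915  0.7733  2.4371  2.6664  1.4598 -1.6326] w 0.0868 F [ 0.2384 -0.2342 -0.8407]
tool x [ 0.9377 -0.3022 -0.1713] y [-0.3018 -0.9529  0.0294] z [-0.1722  0.0241 -0.9848] down-tilt deg 9.865987392706927 az -17.86551311087876
delta world [-0.1082  0.0651 -0.1048] tool cm [-10.3192  -3.2467  12.3363]
```

```bash
python3 -m inch '[[[-1.3,-0.5,2,0,1],[-1.5,-0.5,2,0,1],[-1.6,-0.5,2,0,1],[-2,-0.5,1.5,0,1],[-2,-0.5,1,0,1]]]'; python3 w.py 0.474 -0.15 0.13
```

```text
time: 10.27
position: [0.5861, -0.2047, 0.1768]
tool_rot: [0.985, -0.153, -0.084, 0.009]
ft_force: [-0.1, 0.6, 0.2]
grip_width: 0.0869
t 10.27 pos [ 0.5861 -0.2047  0.1768] q [-0.7535  1.07    2.4373  2.7006  1.7378 -1.7701] w 0.0869 F [-0.0745  0.5674  0.2394]
tool x [ 0.9387 -0.3035 -0.1636] y [-0.3005 -0.9528  0.0434] z [-0.1691  0.0085 -0.9856] down-tilt deg 9.418513782422332 az -17.91964453201017
delta world [-0.1121  0.0547 -0.0468] tool cm [-11.4182  -2.0465   6.5524]
```

```bash
cat > k.py <<'E'
import numpy as np
D=[([.485,.0355,.4103],[-.1477,.1417,1.4229],[-.0048,-.0129,-.9999]),
([.8928,-.1739,.3155],[-.3135,.9657,.2212],[.0372,-.0154,-.9992]),
([1.0343,-.2794,.4264],[-.395,.9128,.2184],[.5688,-.143,-.8099]),
([1.1259,-.3042,.563],[-.3929,.8945,.218],[.863,-.2314,-.4491]),
([.7046,-.2087,.8183],[-.5733,-.0122,1.1834],[.9271,-.2572,-.2725]),
([.5208,-.1768,.4052],[-.8892,.1273,2.4397],[.9384,-.2926,-.1838]),
([.5861,-.2047,.1768],[-.7535,1.07,2.4373],[.9387,-.3035,-.1636]),
([.1679,.598,.3107],[1.1174,.4274,1.2745],[-.0079,-.0161,-.9998])]
A=[];B=[]
for p,q,x in D:
    c,s=np.cos(q[0]),np.sin(q[0]);r=np.array([c,s,0]);l=np.array([-s,c,0]);z=np.array([0,0,1.])
    A.append(np.c_[np.sin(q[1])*r+np.cos(q[1])*z,np.sin(q[1]+q[2])*r+np.cos(q[1]+q[2])*z,z,l,np.array(x),r]);B.append(p)
A=np.vstack(A);B=np.concatenate(B);s=np.linalg.lstsq(A,B,rcond=None)
a,b,h,d,L,r0=s[0]
if __name__=="__main__":
    print("a b h d L r0",s[0],"res",np.abs(A@s[0]-B).max())
    dm=np.sqrt(a*a+b*b+2*a*b*np.cos(2.43));print("dmin",dm)
    G=np.array([.466,-.148,.051])
    for back in(0,-.02,-.035):
     for tilt in(-5,0,5,10,30,45,60):
      for az in(-60,-40,-17.7,0,25):
        t,z=np.radians([tilt,az]);x=np.array([np.cos(t)*np.cos(z),np.cos(t)*np.sin(z),-np.sin(t)])
        g=G+back*np.array([.953,-.304,0]);W=g+(.008-L)*x
        rr=np.sqrt(max(W[0]**2+W[1]**2-d*d,0))-r0
        print(back,tilt,az,"dist",round(np.hypot(rr,W[2]-h),3),"wr",round(rr,3),"wz",round(W[2],3))
E
python3 k.py
```

```text
a b h d L r0 [ 0.57369363  0.39844084  0.21572944  0.10705611  0.35630532 -0.0129453 ] res 0.11601026427211678
dmin 0.37637388774443026
0 -5 -60 dist 0.379 wr 0.325 wz 0.021
0 -5 -40 dist 0.278 wr 0.198 wz 0.021
0 -5 -17.7 dist 0.222 wr 0.106 wz 0.021
0 -5 0 dist 0.259 wr 0.17 wz 0.021
0 -5 25 dist 0.38 wr 0.326 wz 0.021
0 0 -60 dist 0.364 wr 0.325 wz 0.051
0 0 -40 dist 0.257 wr 0.197 wz 0.051
0 0 -17.7 dist 0.195 wr 0.104 wz 0.051
0 0 0 dist 0.236 wr 0.169 wz 0.051
0 0 25 dist 0.366 wr 0.326 wz 0.051
0 5 -60 dist 0.352 wr 0.325 wz 0.081
0 5 -40 dist 0.239 wr 0.198 wz 0.081
0 5 -17.7 dist 0.171 wr 0.106 wz 0.081
0 5 0 dist 0.217 wr 0.17 wz 0.081
0 5 25 dist 0.353 wr 0.326 wz 0.081
0 10 -60 dist 0.341 wr 0.325 wz 0.111
0 10 -40 dist 0.226 wr 0.2 wz 0.111
0 10 -17.7 dist 0.153 wr 0.112 wz 0.111
0 10 0 dist 0.202 wr 0.173 wz 0.111
0 10 25 dist 0.343 wr 0.327 wz 0.111
0 30 -60 dist 0.33 wr 0.33 wz 0.225
0 30 -40 dist 0.227 wr 0.227 wz 0.225
0 30 -17.7 dist 0.167 wr 0.167 wz 0.225
0 30 0 dist 0.207 wr 0.206 wz 0.225
0 30 25 dist 0.332 wr 0.332 wz 0.225
0 45 -60 dist 0.355 wr 0.345 wz 0.29
[... 2558 characters left out ...]
 wr 0.137 wz 0.111
-0.035 10 25 dist 0.319 wr 0.301 wz 0.111
-0.035 30 -60 dist 0.302 wr 0.302 wz 0.225
-0.035 30 -40 dist 0.193 wr 0.193 wz 0.225
-0.035 30 -17.7 dist 0.122 wr 0.121 wz 0.225
-0.035 30 0 dist 0.17 wr 0.17 wz 0.225
-0.035 30 25 dist 0.303 wr 0.303 wz 0.225
-0.035 45 -60 dist 0.324 wr 0.313 wz 0.297
-0.035 45 -40 dist 0.247 wr 0.233 wz 0.297
-0.035 45 -17.7 dist 0.208 wr 0.191 wz 0.297
-0.035 45 0 dist 0.233 wr 0.218 wz 0.297
-0.035 45 25 dist 0.325 wr 0.314 wz 0.297
-0.035 60 -60 dist 0.368 wr 0.342 wz 0.353
-0.035 60 -40 dist 0.324 wr 0.294 wz 0.353
-0.035 60 -17.7 dist 0.304 wr 0.271 wz 0.353
-0.035 60 0 dist 0.317 wr 0.285 wz 0.353
-0.035 60 25 dist 0.369 wr 0.342 wz 0.353
```

```bash
cat > k.py <<'E'
import numpy as np
D=[([.485,.0355,.4103],[-.1477,.1417,1.4229,-.0135],[-.0048,-.0129,-.9999]),
([.8928,-.1739,.3155],[-.3135,.9657,.2212,-.0034],[.0372,-.0154,-.9992]),
([1.0343,-.2794,.4264],[-.395,.9128,.2184,.0884],[.5688,-.143,-.8099]),
([1.1259,-.3042,.563],[-.3929,.8945,.218,.1457],[.863,-.2314,-.4491]),
([.8088,-.2401,.7693],[-.5141,.1795,1.0688,.3837],[.9206,-.2532,-.2972]),
([.7046,-.2087,.8183],[-.5733,-.0122,1.1834,.4406],[.9271,-.2572,-.2725]),
([.6065,-.1848,.6435],[-.6834,-.1649,1.8045,1.2059],[.9401,-.2693,-.2092]),
([.556,-.1752,.5436],[-.7812,-.1629,2.1003,1.8447],[.9418,-.2765,-.1911]),
([.5208,-.1768,.4052],[-.8892,.1273,2.4397,2.3939],[.9384,-.2926,-.1838]),
([.5822,-.2151,.2548],[-.7915,.7733,2.4371,2.6664],[.9377,-.3022,-.1713]),
([.5861,-.2047,.1768],[-.7535,1.07,2.4373,2.7006],[.9387,-.3035,-.1636]),
([.1679,.598,.3107],[1.1174,.4274,1.2745,0],[-.0079,-.0161,-.9998])]
def run(sg,names):
    A=[];B=[]
    for p,q,x in D:
        c,s=np.cos(q[0]),np.sin(q[0]);r=np.array([c,s,0]);l=np.array([-s,c,0]);z=np.array([0,0,1.])
        t=q[1]+q[2];f=np.sin(t)*r+np.cos(t)*z;m=np.cos(t)*r-np.sin(t)*z
        n=np.cos(q[3])*l+sg*np.sin(q[3])*m
        C=dict(a=np.sin(q[1])*r+np.cos(q[1])*z,a2=np.cos(q[1])*r-np.sin(q[1])*z,b=f,h=z,d1=l,d2=n,L=np.array(x),r0=r,e=m,k=np.cross(x,n))
        A.append(np.c_[tuple(C[k] for k in names)]);B.append(p)
    A=np.vstack(A);B=np.concatenate(B);s=np.linalg.lstsq(A,B,rcond=None)[0]
    print(sg,dict(zip(names,s.round(3))),"res",np.abs(A@s-B).max().round(4))
for sg in(1,-1):
    run(sg,["a","b","h","d2","L"]);run(sg,["a","b","h","d1","d2","L"]);run(sg,["a","b","h","d1","d2","L","r0","e","k"])
E
python3 k.py
```

```text
1 {'a': np.float64(0.542), 'b': np.float64(0.371), 'h': np.float64(0.28), 'd2': np.float64(0.077), 'L': np.float64(0.405)} res 0.1824
1 {'a': np.float64(0.557), 'b': np.float64(0.383), 'h': np.float64(0.232), 'd1': np.float64(0.095), 'd2': np.float64(0.031), 'L': np.float64(0.352)} res 0.0918
1 {'a': np.float64(0.588), 'b': np.float64(0.392), 'h': np.float64(0.274), 'd1': np.float64(0.111), 'd2': np.float64(0.0), 'L': np.float64(0.334), 'r0': np.float64(-0.0), 'e': np.float64(0.114), 'k': np.float64(-0.0)} res 0.0001
-1 {'a': np.float64(0.525), 'b': np.float64(0.378), 'h': np.float64(0.26), 'd2': np.float64(0.02), 'L': np.float64(0.383)} res 0.1646
-1 {'a': np.float64(0.564), 'b': np.float64(0.387), 'h': np.float64(0.218), 'd1': np.float64(0.119), 'd2': np.float64(-0.025), 'L': np.float64(0.337)} res 0.1
-1 {'a': np.float64(0.588), 'b': np.float64(0.392), 'h': np.float64(0.274), 'd1': np.float64(0.111), 'd2': np.float64(0.0), 'L': np.float64(0.334), 'r0': np.float64(-0.0), 'e': np.float64(0.114), 'k': np.float64(-0.0)} res 0.0001
```

```bash
python3 -m inch '[[[2.5,1.5,-2.5,0,1],[2.5,1.5,-2.5,0,1],[2.5,1.5,-2.5,0,1],[2.5,2,-2.5,0,1],[2.5,2,-2.5,0,1],[2.5,2,-2.5,0,1],[2.5,2.5,-1,0,1],[2.5,2.5,-1,0,1]]]'; python3 w.py;python3 -m inch '[[[2.5,3,0,0,1],[2.5,3,0,0,1],[2.5,3,0,0,1],[2.5,3,0,0,1],[2.5,3,0,0,1],[2.5,3,0,0,1],[2.5,3,0,0,1],[2.5,3,0,0,1]]]'; python3 w.py
```

```text
time: 10.93
position: [0.7688, -0.4225, 0.2634]
tool_rot: [0.982, -0.15, -0.118, -0.006]
ft_force: [-0.0, 0.0, -1.4]
grip_width: 0.0871
t 10.93 pos [ 0.7688 -0.4225  0.2634] q [-0.8145  0.7218  1.727   2.3885  0.7643 -1.1289] w 0.0871 F [-0.0203  0.0168 -1.4437]
tool x [ 0.9273 -0.2931 -0.233 ] y [-0.296  -0.9549  0.0233] z [-0.2293  0.0473 -0.9722] down-tilt deg 13.471815643228323 az -17.541331532592892
time: 11.6
position: [0.8928, -0.7311, 0.2684]
tool_rot: [0.982, -0.155, -0.103, 0.012]
ft_force: [0.9, -0.5, -0.1]
grip_width: 0.0869
t 11.6 pos [ 0.8928 -0.7311  0.2684] q [-0.9539  1.0553  0.8294  1.6663  0.6233 -0.319 ] w 0.0869 F [ 0.9001 -0.5397 -0.0959]
tool x [ 0.9307 -0.3078 -0.1978] y [-0.3028 -0.9514  0.0558] z [-0.2054  0.0079 -0.9786] down-tilt deg 11.40870083343243 az -18.299012360109014
```

```bash
python3 -m inch '[[[1.5,3.8,-0.3,0,1],[1.5,3.8,-0.3,0,1],[1.5,3.8,-0.3,0,1],[1.5,3.8,-0.3,0,1],[1,3.8,-0.3,0,1],[1,3.8,-0.3,0,1],[1,3.8,-0.3,0,1],[1,3.8,-0.3,0,1]]]'; python3 w.py;python3 -m inch '[[[1,3.8,-0.3,0,1],[1,3.8,-0.3,0,1],[1,3.8,-0.3,0,1],[1,3.8,-0.3,0,1],[1,3.8,-0.3,0,1],[1,3.8,-0.3,0,1],[1,3.8,-0.3,0,1],[1,3.8,-0.3,0,1]]]'; python3 w.py
```

```text
time: 12.27
position: [0.8175, -0.9471, 0.2833]
tool_rot: [0.977, -0.188, -0.095, 0.017]
ft_force: [-0.2, -0.4, -1.0]
grip_width: 0.087
t 12.27 pos [ 0.8175 -0.9471  0.2833] q [-1.1283  1.295   0.218   1.2509  0.7757  0.203 ] w 0.087 F [-0.237  -0.3773 -1.0371]
tool x [ 0.9113 -0.371  -0.1786] y [-0.3647 -0.9286  0.0681] z [-0.1911  0.0031 -0.9816] down-tilt deg 10.288439028519479 az -22.152366541059113
time: 12.93
position: [0.6446, -1.0643, 0.3239]
tool_rot: [0.964, -0.252, -0.072, 0.034]
ft_force: [0.2, -0.3, 0.5]
grip_width: 0.0869
t 12.93 pos [ 0.6446 -1.0643  0.3239] q [-1.3089  1.2724  0.218   1.3238  0.8154  0.1266] w 0.0869 F [ 0.1569 -0.2523  0.5092]
tool x [ 0.8625 -0.4911 -0.1223] y [-0.4813 -0.8706  0.1017] z [-0.1564 -0.0289 -0.9873] down-tilt deg 7.024764229582169 az -29.656438131707066
```

```bash
python3 -m inch '[[[3,2.7,0,0,1],[3,2.7,0,0,1],[3,2.7,0,0,1],[3,2.7,0,0,1],[3,2.7,0,0,1],[3,2.7,0,0,1],[3,2.7,0,0,1],[3,2.7,0,0,1]]]'; python3 w.py
```

```text
time: 13.6
position: [0.6128, -1.1103, 0.305]
tool_rot: [0.944, -0.322, -0.057, 0.044]
ft_force: [1.0, -0.2, 0.4]
grip_width: 0.0869
t 13.6 pos [ 0.6128 -1.1103  0.305 ] q [-1.3164  1.3068  0.2187  1.3839  0.6647  0.0543] w 0.0869 F [ 0.9594 -0.206   0.3686]
tool x [ 0.7857 -0.6135 -0.0789] y [-0.6034 -0.7883  0.1206] z [-0.1362 -0.0471 -0.9896] down-tilt deg 4.525135367195409 az -37.982039422986716
```

```bash
python3 -m inch '[[[3,2.5,1.2,0.03,1],[3,2.5,1.2,0.03,1],[3,2.5,1.2,0.03,1],[3,2.5,1.2,0.03,1],[3,2.5,1.2,0,1],[3,2.5,1.2,0,1]]]'; python3 w.py
```

```text
time: 14.1
position: [0.5687, -1.1438, 0.223]
tool_rot: [0.929, -0.368, -0.028, -0.015]
ft_force: [0.1, -0.4, -0.1]
grip_width: 0.0871
t 14.1 pos [ 0.5687 -1.1438  0.223 ] q [-1.3439  1.397   0.2192  1.5247  0.59    0.0192] w 0.0871 F [ 0.1276 -0.4468 -0.1341]
tool x [ 0.728  -0.6827 -0.0633] y [-0.6843 -0.7292 -0.0062] z [-0.0419  0.0478 -0.998 ] down-tilt deg 3.628461802892489 az -43.160680306933145
```

```bash
python3 w.py 0.57 -0.11 0.26 | tail -1; python3 -m inch '[[[-2.7,-2.9,-0.8,0,1],[-2.7,-2.9,-0.8,0,1],[-2.7,-2.9,-0.8,0,1],[-2.7,-2.9,-0.8,0,1],[-2.7,-2.9,-0.8,0,1],[-2.7,-2.9,0,0,1],[-2.7,-2.9,0,0,1],[-2.7,-2.9,0,0,1]]]'; python3 w.py 0.57 -0.11 0.26;python3 -m inch '[[[-2.7,-2.9,0,0,1],[-2.7,-2.9,0,0,1],[-2.7,-2.9,0,0,1],[-2.7,-2.9,0,0,1],[-2.7,-2.9,0,0,1],[-2.7,-2.9,0,0,1],[-2.7,-2.9,0,0,1],[-2.7,-2.9,0,0,1]]]'; python3 w.py 0.57 -0.11 0.26
```

```text
delta world [0.0013 1.0338 0.037 ] tool cm [-70.7157 -75.4927   1.2422]
time: 14.77
position: [0.5537, -0.8472, 0.2278]
tool_rot: [0.922, -0.384, -0.042, -0.035]
ft_force: [0.9, -0.8, -0.4]
grip_width: 0.0871
t 14.77 pos [ 0.5537 -0.8472  0.2278] q [-1.2514  0.9491  1.3889  2.4551  0.7775 -1.0612] w 0.0871 F [ 0.9101 -0.7714 -0.4035]
tool x [ 0.7015 -0.7051 -0.1041] y [-0.711  -0.7025 -0.0328] z [-0.05   0.097 -0.994] down-tilt deg 5.974656449986153 az -45.14685232478813
delta world [0.0163 0.7372 0.0322] tool cm [-51.1672 -53.0539   3.8751]
time: 15.43
position: [0.5598, -0.5266, 0.2527]
tool_rot: [0.916, -0.396, -0.047, -0.041]
ft_force: [0.7, 1.0, -0.1]
grip_width: 0.0868
t 15.43 pos [ 0.5598 -0.5266  0.2527] q [-0.9673  0.7606  2.0536  2.9719  1.1279 -1.4773] w 0.0868 F [ 0.6508  0.9708 -0.0567]
tool x [ 0.6824 -0.7211 -0.1193] y [-0.729  -0.6835 -0.0385] z [-0.0538  0.1133 -0.9921] down-tilt deg 6.854457355885351 az -46.58026460451842
delta world [0.0102 0.4166 0.0073] tool cm [-29.4352 -29.2473   3.9381]
```

```bash
python3 -m inch '[[[-2.8,-2.8,0.2,0,1],[-2.8,-2.8,0.2,0,1],[-2.8,-2.8,0.2,0,1],[-2.8,-2.8,0.2,0,1],[-2.8,-2.8,0.2,0,1],[-2.8,-2.8,0.2,0,1],[-2.8,-2.8,0.2,0,1],[-2.8,-2.8,0.2,0,1]]]'; python3 w.py 0.51 -0.11 0.15
python3 - <<'E'
from rig import camera
import cv2
cv2.imwrite("pics/top1.png",camera("top")[:,:,::-1])
E
```

```text
time: 16.1
position: [0.5662, -0.2086, 0.2655]
tool_rot: [0.91, -0.408, -0.053, -0.044]
ft_force: [1.8, 0.2, -0.3]
grip_width: 0.087
t 16.1 pos [ 0.5662 -0.2086  0.2655] q [-0.2144  0.7278  2.2829  3.7829  1.332  -1.6118] w 0.087 F [ 1.7911  0.1628 -0.3316]
tool x [ 0.6607 -0.7388 -0.1329] y [-0.7482 -0.6624 -0.0375] z [-0.0603  0.1242 -0.9904] down-tilt deg 7.63767060361193 az -48.190503177820446
delta world [-0.0562  0.0986 -0.1155] tool cm [-9.4586 -1.8959 13.0068]
```

View pics/top1.png

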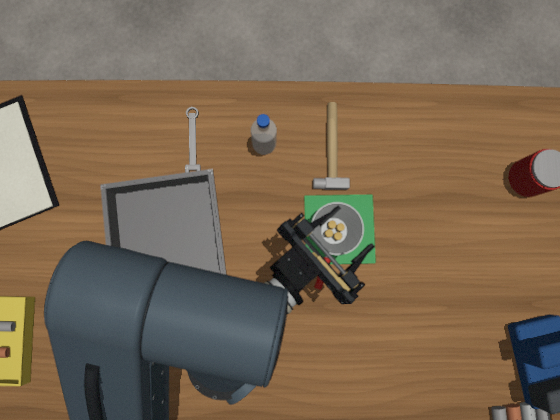

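The picture shows the gripper level above the pot, near (320,255) and pointing up and right, with the arm clear. I'll lower the open jaws over the handle at a skew, then sweep to swing the handle into line with them.

```bash
python3 -m inch '[[[-2.2,-0.4,3,0,1],[-2.2,-0.4,3,0,1],[-2.2,-0.4,3,0,1],[-2,-0.4,3,0,1]]]'; python3 w.py 0.471 -0.136 0.09
```

```text
time: 16.48
position: [0.5225, -0.1059, 0.1662]
tool_rot: [0.916, -0.395, -0.042, -0.048]
ft_force: [0.5, -0.4, -0.9]
grip_width: 0.0871
t 16.48 pos [ 0.5225 -0.1059  0.1662] q [ 0.0805  1.0805  2.3326  4.0275  1.6283 -1.3046] w 0.0871 F [ 0.5172 -0.3505 -0.9477]
tool x [ 0.684  -0.7205 -0.114 ] y [-0.7285 -0.6828 -0.0552] z [-0.0381  0.1208 -0.9919] down-tilt deg 6.547916321611574 az -46.49213715235979
delta world [-0.0515 -0.0301 -0.0762] tool cm [-0.484   6.2333  7.3922]
```

```bash
python3 -m inch '[[[-0.1,1,1.5,-0.02,1],[-0.1,1.2,1.5,-0.02,1],[-0.1,1.3,1.4,-0.02,1],[0,1.3,1,0,1]]]'; python3 w.py 0.471 -0.136 0.053
python3 - <<'E'
from rig import camera
import cv2
cv2.imwrite("pics/scene2.png",cv2.resize(camera("scene")[60:340,60:440,::-1],None,fx=2,fy=2))
E
```

```text
time: 16.82
position: [0.4849, -0.124, 0.1017]
tool_rot: [0.92, -0.388, -0.054, -0.022]
ft_force: [-0.2, -0.9, -0.1]
grip_width: 0.0872
t 16.82 pos [ 0.4849 -0.124   0.1017] q [ 0.0104  1.3711  2.3975  3.9968  1.8845 -1.1102] w 0.0872 F [-0.185  -0.8622 -0.1466]
tool x [ 0.6938 -0.7107 -0.1163] y [-0.7154 -0.6987  0.0015] z [-0.0823  0.0822 -0.9932] down-tilt deg 6.67686732472487 az -45.68639665849152
delta world [-0.0139 -0.012  -0.0487] tool cm [0.4538 1.8285 4.8549]
```

View pics/scene2.png

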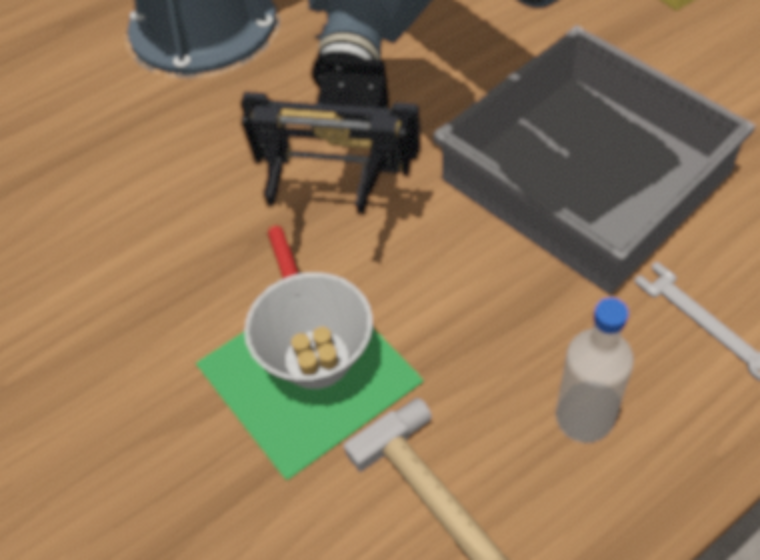

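The crop shows the open jaws above and behind the handle. The right-hand fingertip is at (272,195), close to the handle end at (277,230), so I shift a little further along tool y before lowering.

```bash
python3 -m inch '[[[0.3,1.2,0.6,0,1],[0.2,1.2,0.8,0,1],[0,0.4,1.2,0,1],[0,0.1,1.2,0,1],[0,0,0.8,0,1]]]'; python3 w.py 0.464 -0.140 0.053
python3 - <<'E'
from rig import camera
import cv2
cv2.imwrite("pics/scene3.png",cv2.resize(camera("scene")[60:340,60:440,::-1],None,fx=2,fy=2))
E
```

```text
time: 17.28
position: [0.4584, -0.1514, 0.0443]
tool_rot: [0.916, -0.395, -0.059, -0.021]
ft_force: [0.0, 0.7, -0.3]
grip_width: 0.0871
t 17.28 pos [ 0.4584 -0.1514  0.0443] q [-0.0922  1.5847  2.3879  3.9769  2.0543 -0.9935] w 0.0871 F [ 0.0274  0.6696 -0.3355]
tool x [ 0.6802 -0.7222 -0.1254] y [-0.7273 -0.6863  0.0075] z [-0.0915  0.0861 -0.9921] down-tilt deg 7.2045583783472225 az -46.717424059713906
delta world [0.0056 0.0114 0.0087] tool cm [-0.5495 -1.181  -0.8145]
```

View pics/scene3.png

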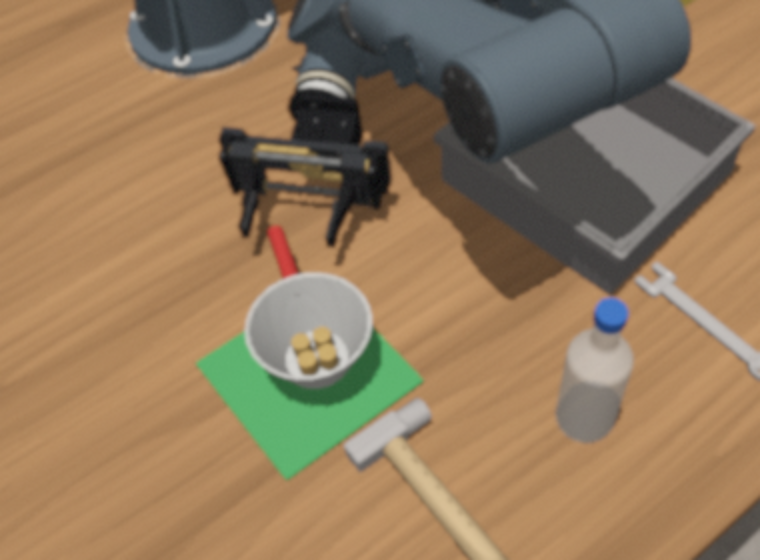

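The crop shows the jaws straddling the handle, with tips at (245,232) and (332,240) and the handle end at (275,230). I check this against the projected geometry.

Run:
```python
from h import *
P=[(.423,-.134,.051),(.490,-.155,.051),(.430,-.193,.044),(.502,-.125,.044),(.466,-.159,.044),(.561,-.178,.074)]
print((proj("scene",P)-60)*2)
```

```text
[[273.86652023 227.60874788]
 [291.26321009 276.36714562]
 [231.67919845 263.08835739]
 [322.4255838  272.87858544]
 [276.71343489 267.94608635]
 [307.74302685 320.36076526]]
```

Run:
```python
from h import *
for p,x,y in(([.4849,-.124,.1017],[.6938,-.7107,-.1163],[-.7154,-.6987,.0015]),([.4584,-.1514,.0443],[.6802,-.7222,-.1254],[-.7273,-.6863,.0075])):
    p,x,y=map(np.array,(p,x,y))
    print(((proj("scene",[p+s*x+l*.048*y for s in(.011,-.008,-.059) for l in(1,-1)])-60)*2).round().tolist())
from rig import robot;print(robot.get_obs()["position"])
im=camera("scene");cv2.imwrite("pics/scene4.png",cv2.resize(im[100:260,140:270,::-1],None,fx=4,fy=4))
```

```text
[[258.0, 233.0], [352.0, 241.0], [262.0, 217.0], [355.0, 225.0], [273.0, 176.0], [363.0, 184.0]]
[[233.0, 264.0], [321.0, 274.0], [237.0, 248.0], [324.0, 258.0], [249.0, 209.0], [334.0, 218.0]]
[ 0.4586926  -0.15108558  0.04304733]
```

View pics/scene4.png

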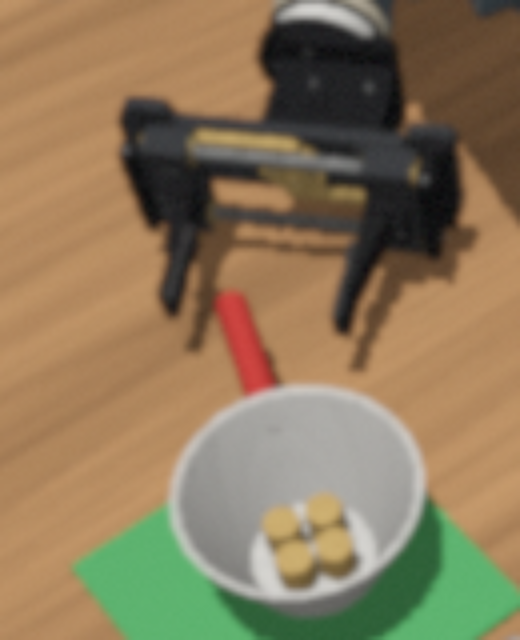

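Run:
```python
from h import *
p,x,y=map(np.array,([.5662,-.2086,.2655],[.6607,-.7388,-.1329],[-.7482,-.6624,-.0375]))
print(proj("top",[p+s*x+l*.048*y for s in(.011,-.025,-.059) for l in(1,-1)]).round().tolist())
im=camera("top");cv2.imwrite("pics/top4.png",cv2.resize(im[190:310,240:390,::-1],None,fx=4,fy=4))
```

```text
[[386.0, 231.0], [353.0, 194.0], [373.0, 243.0], [340.0, 206.0], [361.0, 255.0], [327.0, 217.0]]
```

View pics/top4.png

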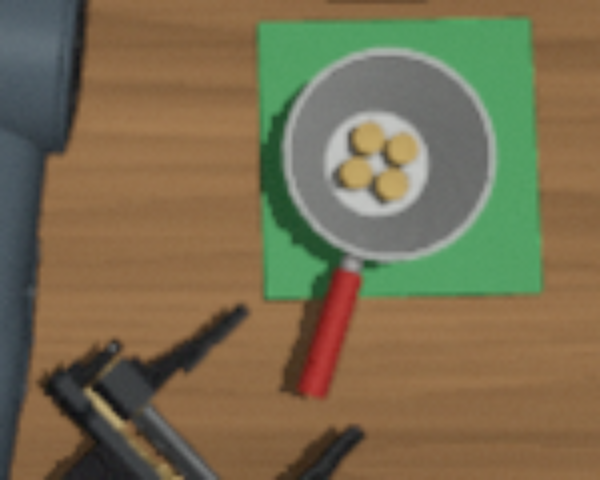

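The gripper's fingertips appear about 36 mm behind where the stated tool frame puts them, in both views: top crop tips at (243,310) and (360,432). I take the images as right, which puts the grasp point at TCP − 44 mm along tool x. I advance to straddle the grip, then sweep.

```bash
python3 -m inch '[[[1.3,0,-0.2,0,1],[1.3,0,-0.2,0,1],[1.2,0,-0.2,0,1],[0,0,0,0,1]]]'; python3 w.py 0.492 -0.177 0.046; python3 -m inch '[[[-0.1,-1,0,0,1],[-0.1,-1,0,0,1],[-0.1,-1,0,0,1],[-0.1,-1,0,0,0.8],[-0.1,-0.8,0,0,0.6],[-0.1,-0.5,0,0,0.5]]]' 15;python3 w.py
python3 - <<'E'
from h import *
im=camera("top");cv2.imwrite("pics/top5.png",cv2.resize(im[170:310,230:400,::-1],None,fx=4,fy=4))
E
```

```text
time: 17.77
position: [0.4884, -0.1774, 0.0509]
tool_rot: [0.918, -0.392, -0.057, -0.02]
ft_force: [-0.1, -0.8, 0.7]
grip_width: 0.0869
t 17.77 pos [ 0.4884 -0.1774  0.0509] q [-0.1926  1.5108  2.3532  3.8365  2.0331 -1.1371] w 0.0869 F [-0.0763 -0.7747  0.7148]
tool x [ 0.6859 -0.7177 -0.12  ] y [-0.7224 -0.6915  0.0069] z [-0.0879  0.0819 -0.9928] down-tilt deg 6.891691918971231 az -46.298493197391664
delta world [ 0.0036  0.0004 -0.0049] tool cm [ 0.2718 -0.2899  0.4606]
time: 18.27
position: [0.5214, -0.1362, 0.0574]
tool_rot: [0.916, -0.396, -0.055, -0.021]
ft_force: [-0.4, -0.0, 0.9]
grip_width: 0.0743
t 18.27 pos [ 0.5214 -0.1362  0.0574] q [-0.0176  1.3738  2.2559  3.9594  1.7932 -1.225 ] w 0.0743 F [-0.4362 -0.0292  0.942 ]
tool x [ 0.6799 -0.7238 -0.118 ] y [-0.7284 -0.6852  0.006 ] z [-0.0852  0.0819 -0.993 ] down-tilt deg 6.779417358331985 az -46.791743674282614
```

View pics/top5.png

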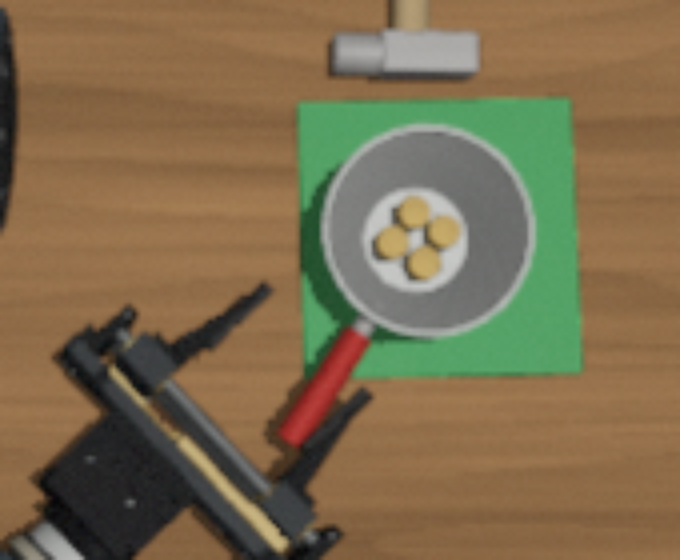

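The sweep turned the handle to about −34° and the pot stayed on the mat (handle from (290,435) to (365,325)). Next I lower slightly and close while shifting toward the touching finger.

```bash
python3 -m inch '[[[0.4,0,0.5,0,0.6],[0.4,0,0.5,0,0.5],[0,0.2,0.2,0,0],[0,0.25,0,0,0],[0,0.25,0,0,0],[0,0.25,0,0,0],[0,0.25,0,0,0],[0,0.25,0,0,0]]]' 25;python3 -m inch '[[[0,0.2,0,0,0],[0,0.2,0,0,0],[0,0,0,0,0],[0,0,0,0,0],[0,0,0,0,0],[0,0,0,0,0]]]' 40; python3 w.py
python3 - <<'E'
from h import *
im=camera("top");cv2.imwrite("pics/top6.png",cv2.resize(im[170:310,230:400,::-1],None,fx=4,fy=4))
E
```

```text
time: 18.98
position: [0.5151, -0.1511, 0.0439]
tool_rot: [0.917, -0.394, -0.055, -0.021]
ft_force: [2.4, 1.0, -0.1]
grip_width: 0.0177
time: 19.48
position: [0.5123, -0.1537, 0.0439]
tool_rot: [0.918, -0.393, -0.055, -0.021]
ft_force: [1.6, 1.5, -0.1]
grip_width: 0.0173
t 19.48 pos [ 0.5123 -0.1537  0.0439] q [-0.0877  1.442   2.2745  3.9017  1.8832 -1.1881] w 0.0173 F [ 1.5578  1.4538 -0.1472]
tool x [ 0.6857 -0.7184 -0.1171] y [-0.7231 -0.6908  0.0041] z [-0.0838  0.0818 -0.9931] down-tilt deg 6.724016127626469 az -46.33742064146923
```

View pics/top6.png

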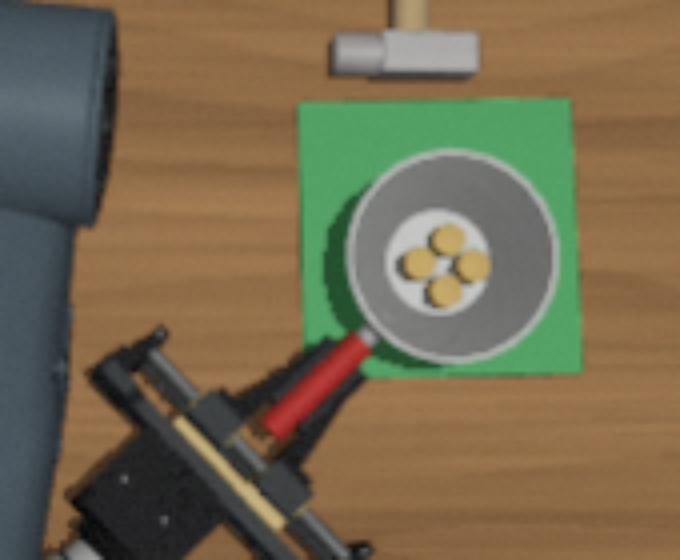

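Gripped: opening 17.3 mm, handle aligned with the fingers, pot rim centre at crop (453,255) and on the mat. Now I lift at 60 N.

```bash
python3 -m inch '[[[0,0,0,0,0],[-0.1,0,-0.5,0,0],[-0.1,0,-1,0,0],[-0.2,0,-1.5,0,0],[-0.2,0,-1.5,0,0],[-0.2,0,-1.5,0,0],[-0.2,0,-1.5,0,0],[-0.2,0,-1.5,0,0]]]' 60; python3 w.py
python3 - <<'E'
from h import *
print(plane("top",[(343.25,233.75)],.074), "bin",plane("top",[(103,184),(212,171),(225,283),(112,297)],.08)[:,:2],plane("top",[(103,184),(212,171),(225,283),(112,297)],.08).mean(0))
im=camera("scene");cv2.imwrite("pics/scene7.png",cv2.resize(im[60:340,60:440,::-1],None,fx=2,fy=2))
E
```

```text
time: 20.2
position: [0.5062, -0.1554, 0.1232]
tool_rot: [0.914, -0.398, -0.076, -0.026]
ft_force: [-0.5, -0.4, -5.6]
grip_width: 0.0169
t 20.2 pos [ 0.5062 -0.1554  0.1232] q [-0.0884  1.2256  2.3903  3.8808  1.7641 -1.2665] w 0.0169 F [-0.5039 -0.3534 -5.6329]
tool x [ 0.6716 -0.7233 -0.1603] y [-0.7314 -0.6819  0.0125] z [-0.1183  0.1088 -0.987 ] down-tilt deg 9.22305746211213 az -47.12270888980202
[[ 0.54890857 -0.19282591  0.074     ]] bin [[0.65988155 0.36214669]
 [0.69219412 0.11061086]
 [0.4363886  0.07539769]
 [0.40320961 0.32789533]] [0.54791847 0.21901264 0.08      ]
```

View pics/scene7.png

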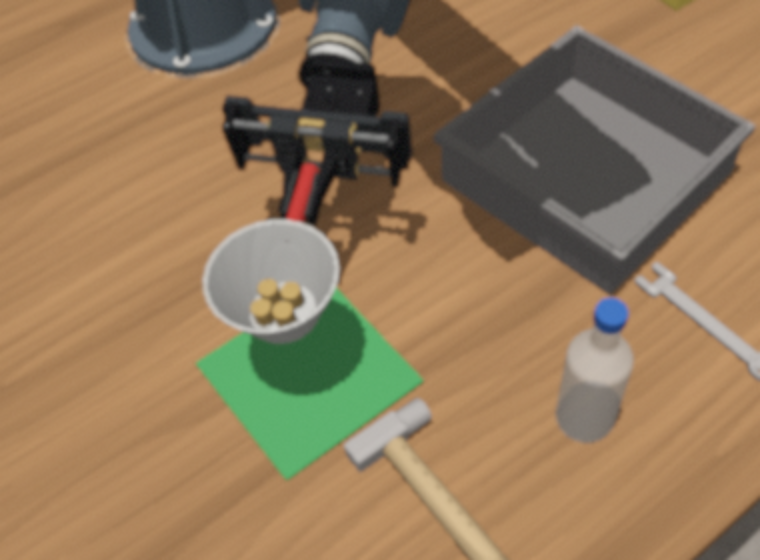

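Lifted level with the four offcuts inside; the pot rim is at crop (272,280). I carry it over the bin, centre (0.548, 0.219).

```bash
python3 w.py 0.523 0.274 0.185|tail -1; python3 -m inch '[[[-1,-1,-0.3,0,0],[-1.5,-1.5,-0.3,0,0],[-2,-2,-0.5,0,0],[-2.2,-2.2,-0.6,0,0],[-2.2,-2.2,-0.6,0,0],[-2.2,-2.2,-0.6,0,0],[-2.2,-2.2,-0.6,0,0],[-2.2,-2.2,-0.6,0,0]]]' 60; python3 w.py 0.523 0.274 0.185
```

```text
delta world [0.0172 0.4295 0.0577] tool cm [-30.8341 -30.4728  -1.3748]
time: 20.92
position: [0.5116, 0.054, 0.1806]
tool_rot: [0.905, -0.414, -0.098, -0.03]
ft_force: [0.9, -0.4, -4.7]
grip_width: 0.0171
t 20.92 pos [0.5116 0.054  0.1806] q [ 0.528   0.8683  2.0851  4.572   1.3376 -1.788 ] w 0.0171 F [ 0.8817 -0.4273 -4.7194]
tool x [ 0.6383 -0.743  -0.2015] y [-0.7547 -0.6555  0.0263] z [-0.1517  0.1353 -0.9791] down-tilt deg 11.627295791237517 az -49.335963133547565
delta world [0.0114 0.22   0.0044] tool cm [-15.7074 -15.2654   2.3717]
```

```bash
python3 -m inch '[[[-1.7,-2,0,0,0],[-1.7,-2,0,0,0],[-1.7,-2,0.1,0,0],[-1.7,-2,0.1,0,0],[-1.5,-2,0.2,0,0]]]' 60; python3 w.py 0.54 0.25 0.185
```

```text
time: 21.33
position: [0.5521, 0.1341, 0.1775]
tool_rot: [0.927, -0.363, -0.09, -0.034]
ft_force: [0.3, -0.4, -4.6]
grip_width: 0.0174
t 21.33 pos [0.5521 0.1341 0.1775] q [ 0.6171  0.878   1.9606  4.5728  1.3245 -1.8787] w 0.0174 F [ 0.33   -0.4003 -4.5616]
tool x [ 0.7201 -0.6666 -0.1925] y [-0.679  -0.7341  0.002 ] z [-0.1426  0.1293 -0.9813] down-tilt deg 11.097253988146269 az -42.790518345123516
delta world [-0.0121  0.1159  0.0075] tool cm [-8.743  -7.6894  0.9334]
```

```bash
python3 -m inch '[[[-2,-1.3,0,0,0],[-2,-1.3,0,0,0],[-2,-1.3,0,0,0],[-2,-1.3,0,0,0],[-2,-1.3,0,0,0],[-1.5,-1,0,0,0]]]' 60; python3 w.py 0.516 0.266 0.185
```

```text
time: 21.83
position: [0.5444, 0.2049, 0.1811]
tool_rot: [0.947, -0.311, -0.078, -0.032]
ft_force: [-0.4, 0.8, -5.3]
grip_width: 0.0174
t 21.83 pos [0.5444 0.2049 0.1811] q [ 0.7327  0.8898  1.924   4.5728  1.3468 -1.8877] w 0.0174 F [-0.4223  0.7831 -5.2504]
tool x [ 0.7945 -0.584  -0.1666] y [-0.5939 -0.8045 -0.0122] z [-0.1269  0.1087 -0.9859] down-tilt deg 9.590522715771257 az -36.31846183133976
delta world [-0.0284  0.0611  0.0039] tool cm [-5.8903 -3.2284  0.6406]
```

```bash
python3 -m inch '[[[-2,-1.2,0,0,0],[-2,-1.2,0,0,0],[-2,-1.2,0,0,0],[-2,-1.2,0,0,0],[-1,-0.5,0,0,0],[0,0,0,0,0]]]' 60; python3 w.py 0.516 0.266 0.185
python3 - <<'E'
from h import *
im=camera("top");cv2.imwrite("pics/top8.png",cv2.resize(im[150:320,70:270,::-1],None,fx=3,fy=3))
E
```

```text
time: 22.33
position: [0.5282, 0.2634, 0.1878]
tool_rot: [0.961, -0.266, -0.064, -0.032]
ft_force: [0.3, -0.3, -6.1]
grip_width: 0.0171
t 22.33 pos [0.5282 0.2634 0.1878] q [ 0.8326  0.8955  1.9     4.5716  1.3711 -1.8899] w 0.0171 F [ 0.2846 -0.344  -6.0667]
tool x [ 0.8502 -0.5075 -0.1399] y [-0.5156 -0.8564 -0.0268] z [-0.1062  0.0949 -0.9898] down-tilt deg 8.041892361023585 az -30.835196694188287
delta world [-0.0122  0.0026 -0.0028] tool cm [-1.1298  0.4104  0.4357]
```

View pics/top8.png

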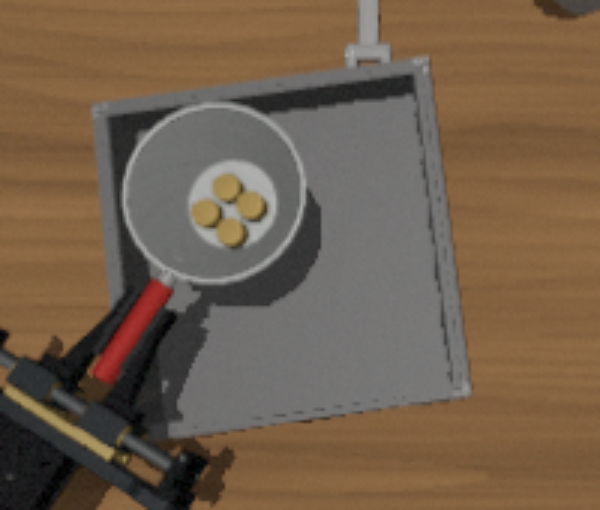

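Picture 9 shows the pot level over the bin's left half with the four offcuts inside (rim centre at crop (215,192)). Tipping toward tool +y sends them to the bin's middle.

```bash
python3 -m inch '[[[-0.5,0.7,0,0.1,0],[-0.3,0.5,0,0.12,0],[0,0,0,0.12,0],[0,0,0,0.12,0],[0,0,0,0.12,0],[0,0,0,0.12,0],[0,0,0,0.12,0],[0,0,0,0.12,0]]]' 60; python3 -m inch '[[[0,0,0,0.12,0],[0,0,0,0.12,0],[0,0,0,0.12,0],[0,0,0,0.12,0],[0,0,0,0.12,0],[0,0,0,0.12,0],[0,0,0,0.12,0],[0,0,0,0.12,0]]]' 60; python3 w.py;  python3 -m inch '[[[0,0,0,0.12,0],[0,0,0,0.12,0],[0,0,0,0.12,0],[0,0,0,0.12,0],[0,0,0,0.12,0],[0,0,0,0.12,0],[0,0,0,0.12,0],[0,0,0,0,0]]]' 60; python3 w.py
python3 - <<'E'
from h import *
im=camera("top");cv2.imwrite("pics/top9.png",cv2.resize(im[150:320,70:270,::-1],None,fx=3,fy=3))
E
```

```text
time: 23.05
position: [0.5162, 0.2527, 0.1885]
tool_rot: [0.833, -0.266, 0.07, -0.48]
ft_force: [-1.1, -0.5, -4.8]
grip_width: 0.0169
time: 23.72
position: [0.5179, 0.2477, 0.1891]
tool_rot: [-0.501, 0.202, -0.193, 0.819]
ft_force: [0.2, 0.8, -4.4]
grip_width: 0.0171
t 23.72 pos [0.5179 0.2477 0.1891] q [0.8284 0.8927 1.9366 4.5726 1.3804 0.122 ] w 0.0171 F [ 0.2262  0.7775 -4.3555]
tool x [ 0.8438 -0.5186 -0.138 ] y [ 0.1136  0.424  -0.8985] z [0.5245 0.7425 0.4167] down-tilt deg 7.934088991792417 az -31.574450692436393
time: 24.38
position: [0.5205, 0.2425, 0.1976]
tool_rot: [-0.108, 0.093, -0.267, 0.953]
ft_force: [-0.2, -0.3, -3.6]
grip_width: 0.0164
t 24.38 pos [0.5205 0.2425 0.1976] q [0.8199 0.8881 1.9365 4.5694 1.3985 0.9953] w 0.0164 F [-0.2297 -0.335  -3.6185]
tool x [ 0.8404 -0.5287 -0.1191] y [ 0.4888  0.8344 -0.2548] z [0.2341 0.1559 0.9596] down-tilt deg 6.841732940020324 az -32.1749304694027
```

View pics/top9.png

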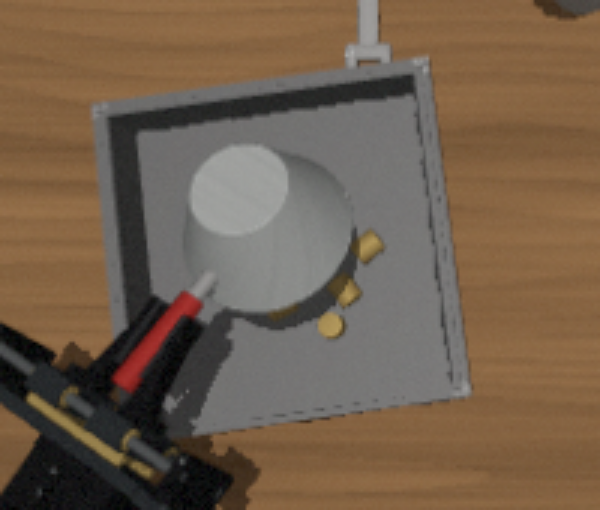

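All four offcuts appear to be out. Three are at crop (370,245), (345,290) and (331,324), with the fourth part-hidden at (282,312), and the wrist load dropped by about 2 N. I roll back and check by colour masks.

```bash
python3 -m inch '[[[0,0,0,-0.12,0],[0,0,0,-0.12,0],[0,0,0,-0.12,0],[0,0,0,-0.12,0],[0,0,0,-0.12,0],[0,0,0,-0.12,0],[0,0,0,-0.12,0],[0,0,0,-0.12,0]]]' 60 >/dev/null; python3 -m inch '[[[0,0,0,-0.12,0],[0,0,0,-0.12,0],[0,0,0,-0.12,0],[0,0,0,-0.12,0],[0,0,0,-0.12,0],[0,0,0,-0.12,0],[0,0,0,-0.12,0],[0,0,0,-0.12,0]]]' 60 >/dev/null;  python3 -m inch '[[[0,0,0,-0.12,0],[0,0,0,-0.12,0],[0,0,0,-0.12,0],[0,0,0,-0.12,0],[0,0,0,-0.12,0],[0,0,0,-0.12,0]]]' 60; python3 w.py
cat > brass.py <<'E'
from h import *
import sys
for n in ("top","scene"):
    im=camera(n);h=cv2.cvtColor(im,cv2.COLOR_RGB2HSV)
    m=cv2.inRange(h,(15,90,120),(26,255,255))
    N,_,st,c=cv2.connectedComponentsWithStats(m)
    print(n,[(c[i].round().tolist(),int(st[i,4])) for i in range(1,N) if st[i,4]>8 and (n=="scene" or 85<c[i][0]<235 and 160<c[i][1]<305)][:15])
E
python3 brass.py
```

```text
time: 26.27
position: [0.5233, 0.2344, 0.2108]
tool_rot: [0.955, -0.287, -0.026, -0.072]
ft_force: [-0.3, -0.3, -3.7]
grip_width: 0.0169
t 26.27 pos [0.5233 0.2344 0.2108] q [ 0.8079  0.88    1.9376  4.5654  1.4258 -1.7701] w 0.0169 F [-0.279  -0.2946 -3.7418]
tool x [ 0.8342 -0.5439 -0.0909] y [-0.5513 -0.8254 -0.1217] z [-0.0088  0.1516 -0.9884] down-tilt deg 5.214269321148072 az -33.101453834741605
top [([220.0, 196.0], 11), ([192.0, 232.0], 53), ([185.0, 247.0], 37), ([179.0, 258.0], 52), ([94.0, 290.0], 112), ([116.0, 304.0], 10), ([138.0, 302.0], 12)]
scene [([246.0, 6.0], 1454), ([381.0, 4.0], 124), ([232.0, 223.0], 110033), ([352.0, 19.0], 17), ([376.0, 35.0], 35), ([329.0, 133.0], 40), ([333.0, 143.0], 54), ([339.0, 155.0], 60), ([547.0, 175.0], 29), ([384.0, 196.0], 24), ([75.0, 381.0], 9)]
```

Wrist load is consistent with an empty pot. I level it and carry it back; the fourth offcut gets checked once the pot is clear.

```bash
python3 -m inch '[[[0,0,0,-0.12,0],[1,1.3,0,0,0],[2,2.5,0,0,0],[2.1,2.5,0,0,0],[2.1,2.5,0,0,0],[2.1,2.5,0,0,0],[2.1,2.5,0,0,0],[2.1,2.5,0,0,0]]]' 60; python3 w.py 0.55 0 0.15; python3 brass.py
```

```text
time: 27.03
position: [0.5551, 0.0322, 0.2004]
tool_rot: [0.961, -0.271, -0.034, -0.029]
ft_force: [0.9, -0.6, -3.8]
grip_width: 0.0167
t 27.03 pos [0.5551 0.0322 0.2004] q [ 0.318   0.9845  2.2985  4.0044  1.5804 -1.4251] w 0.0167 F [ 0.891  -0.5951 -3.8174]
tool x [ 0.8503 -0.5199 -0.0821] y [-0.5239 -0.8509 -0.038 ] z [-0.0501  0.0753 -0.9959] down-tilt deg 4.70807180080957 az -31.441431120936965
delta world [-0.0051 -0.0322 -0.0504] tool cm [1.6511 3.198  4.7989]
top [([222.0, 229.0], 23), ([192.0, 232.0], 61), ([185.0, 246.0], 55), ([162.0, 251.0], 50), ([211.0, 281.0], 142), ([159.0, 303.0], 286)]
scene [([204.0, 13.0], 1552), ([232.0, 225.0], 115824), ([285.0, 68.0], 36), ([258.0, 79.0], 29), ([257.0, 91.0], 17), ([302.0, 102.0], 31), ([346.0, 131.0], 54), ([334.0, 144.0], 59), ([339.0, 155.0], 59), ([384.0, 196.0], 25)]
```

```bash
python3 -m inch '[[[0.9,1.5,2,-0.02,0],[0.9,1.5,2,-0.02,0],[0.4,0.7,2.3,0,0],[0,0,2.3,0,0],[0,0,2,0,0],[0,0,1.3,0,0],[0,0,0.5,0,0]]]' 60; python3 w.py 0.54 -0.15 0.07
```

```text
time: 27.72
position: [0.5485, -0.0122, 0.1202]
tool_rot: [0.962, -0.272, 0.017, -0.007]
ft_force: [-2.3, -1.8, 1.5]
grip_width: 0.0169
t 27.72 pos [ 0.5485 -0.0122  0.1202] q [ 0.1877  1.3489  2.2786  3.9534  1.9502 -1.2027] w 0.0169 F [-2.3367 -1.7579  1.4735]
tool x [ 0.851  -0.5244  0.029 ] y [-0.524  -0.8515 -0.0223] z [ 0.0363  0.0038 -0.9993] down-tilt deg -1.6598652720937792 az -31.64386642837682
delta world [-0.0085 -0.1378 -0.0502] tool cm [ 6.3559 12.2869  4.9334]
```

Contact: the reading suggests the gripper body touched the bin rim, at only a few newtons. I back up and to the right and look at the pose.

```bash
python3 -m inch '[[[0,0,-2,0,0],[0,0,-3,0,0],[0.5,1,-3,0,0],[0.5,1,-2,0,0],[0,0,0,0,0]]]' 60; python3 w.py; python3 -m inch '[[[1.5,3,0,0,0],[1.5,3,0,0,0]]]' 60; python3 w.py
```

```text
time: 28.13
position: [0.5457, -0.0286, 0.2244]
tool_rot: [0.964, -0.264, 0.023, -0.012]
ft_force: [-0.1, -1.1, -3.6]
grip_width: 0.0171
t 28.13 pos [ 0.5457 -0.0286  0.2244] q [ 0.1154  1.1237  2.4169  3.8416  1.9216 -1.2835] w 0.0171 F [-0.0578 -1.1099 -3.6254]
tool x [ 0.8597 -0.5094  0.0376] y [-0.5083 -0.8605 -0.0342] z [ 0.0497  0.0103 -0.9987] down-tilt deg -2.154221486178809 az -30.647009086719656
time: 28.3
position: [0.5617, -0.0759, 0.222]
tool_rot: [0.967, -0.254, 0.029, -0.015]
ft_force: [1.2, -0.9, -4.1]
grip_width: 0.0171
t 28.3 pos [ 0.5617 -0.0759  0.222 ] q [-0.0843  1.1692  2.4407  3.6279  2.0402 -1.3141] w 0.0171 F [ 1.2257 -0.8647 -4.1341]
tool x [ 0.8694 -0.4917  0.0478] y [-0.49   -0.8706 -0.0439] z [ 0.0632  0.0147 -0.9979] down-tilt deg -2.7408133493421705 az -29.491920792394954
```

The tool is now level. I need about 7° of down-tilt, so I raise it and fold against the elbow limit, where the wrist sits above the shoulder and folding should tip the tool down.

```bash
python3 -m inch '[[[0,0,-3.8,0,0],[0,0,-3.8,0,0],[0,0,-3.8,0,0],[0,0,-3.8,0,0],[0,0,-3.8,0,0],[0,0,-3,0,0]]]' 60; python3 w.py; python3 -m inch '[[[-3,-0.5,0,0,0],[-3,-0.5,0,0,0],[-3,-0.5,0,0,0],[-3,-0.5,0,0,0]]]' 60; python3 w.py
```

```text
time: 28.8
position: [0.5754, -0.0877, 0.3872]
tool_rot: [0.965, -0.262, -0.019, -0.013]
ft_force: [0.5, -0.9, -3.4]
grip_width: 0.0172
t 28.8 pos [ 0.5754 -0.0877  0.3872] q [-0.1044  0.4315  2.3496  3.6008  1.2015 -1.7122] w 0.0172 F [ 0.4618 -0.8538 -3.415 ]
tool x [ 0.8615 -0.5059 -0.0428] y [-0.5069 -0.8619 -0.0157] z [-0.029   0.0353 -0.999 ] down-tilt deg 2.4549228088665282 az -30.42251384448892
time: 29.13
position: [0.4864, -0.0088, 0.4055]
tool_rot: [0.963, -0.267, -0.005, -0.021]
ft_force: [0.3, 0.9, -4.0]
grip_width: 0.0169
t 29.13 pos [ 0.4864 -0.0088  0.4055] q [ 0.24    0.3809  2.4424  3.9526  1.3265 -1.762 ] w 0.0169 F [ 0.2811  0.9444 -4.0111]
tool x [ 0.8573 -0.5144 -0.0206] y [-0.5148 -0.8565 -0.0377] z [ 0.0018  0.0429 -0.9991] down-tilt deg 1.1780019772011237 az -30.96386244113536
```

```bash
python3 -m inch '[[[-3,2,0,0,0],[-3,2,0,0,0],[-3,2,0,0,0],[-3,2,0,0,0]]]' 60; python3 w.py; python3 -m inch '[[[-3,2,-1.5,0,0],[-3,2,-1.5,0,0],[-3,2,-1.5,0,0],[-3,2,-1.5,0,0]]]' 60; python3 w.py
```

```text
time: 29.47
position: [0.3699, 0.0312, 0.4355]
tool_rot: [0.958, -0.285, -0.022, -0.028]
ft_force: [0.4, 1.0, -0.9]
grip_width: 0.017
t 29.47 pos [0.3699 0.0312 0.4355] q [ 0.6705  0.1858  2.4391  4.4568  1.3614 -2.03  ] w 0.017 F [ 0.4017  0.9818 -0.9126]
tool x [ 0.837  -0.544  -0.0586] y [-0.5465 -0.8365 -0.04  ] z [-0.0273  0.0655 -0.9975] down-tilt deg 3.3597653257734956 az -33.02155417437161
time: 29.8
position: [0.2943, 0.0001, 0.5085]
tool_rot: [0.968, -0.25, -0.01, -0.022]
ft_force: [0.4, -0.2, -2.1]
grip_width: 0.017
t 29.8 pos [0.2943 0.0001 0.5085] q [ 0.8036 -0.2074  2.4407  4.5728  1.3456 -2.4293] w 0.017 F [ 0.3844 -0.1619 -2.12  ]
tool x [ 0.875  -0.4832 -0.0304] y [-0.4841 -0.8742 -0.038 ] z [-0.0082  0.048  -0.9988] down-tilt deg 1.7443005348327913 az -28.90783802319518
```

```bash
python3 -m inch '[[[3.5,0,0,0,0],[3.8,0.3,0.3,0,0],[3.8,0.3,0.5,0,0],[3.8,0.3,0.5,0,0],[3.8,0.3,0.5,0,0],[3.8,0.3,0.8,0,0],[3.8,0.3,0.8,0,0],[3.8,0.3,0.8,0,0]]]' 60; python3 w.py 1.08 -0.57 0.12; python3 -m inch '[[[3.8,0.5,1.2,0,0],[3.8,0.5,1.2,0,0],[3.8,0.5,1.2,0,0],[3.8,0.5,1.2,0,0],[3.8,0.5,1.2,0,0],[3.8,0.5,1.2,0,0],[3.8,0.5,1.2,0,0],[3.8,0.5,1.2,0,0]]]' 60; python3 w.py 1.08 -0.57 0.12
```

```text
time: 30.47
position: [0.4919, -0.0944, 0.494]
tool_rot: [0.971, -0.235, 0.002, -0.042]
ft_force: [0.5, -0.5, -3.0]
grip_width: 0.0169
t 30.47 pos [ 0.4919 -0.0944  0.494 ] q [-0.2893 -0.0299  2.4111  3.3967  0.8102 -1.6637] w 0.0169 F [ 0.4673 -0.4963 -2.9679]
tool x [ 0.89   -0.4557 -0.0164] y [-0.4554 -0.8865 -0.0817] z [ 0.0227  0.0802 -0.9965] down-tilt deg 0.942049686096073 az -27.112046994340893
delta world [ 0.5881 -0.4756 -0.374 ] tool cm [74.6276 18.4385 34.7845]
time: 31.13
position: [0.7537, -0.2604, 0.3681]
tool_rot: [0.971, -0.232, -0.01, -0.05]
ft_force: [0.7, 0.0, -2.7]
grip_width: 0.0171
t 31.13 pos [ 0.7537 -0.2604  0.3681] q [-0.4766  0.5753  1.9451  3.1288  0.9061 -1.4703] w 0.0171 F [ 0.7334  0.0246 -2.7494]
tool x [ 0.8923 -0.4493 -0.0435] y [-0.4514 -0.8875 -0.0928] z [ 0.0031  0.1024 -0.9947] down-tilt deg 2.4909953692723414 az -26.728802519687505
delta world [ 0.3263 -0.3096 -0.2481] tool cm [44.1073 15.0465 21.6103]
```

```bash
python3 -m inch '[[[3.3,1.2,1.7,-0.03,0],[3.3,1.2,1.7,-0.03,0],[3.3,1.2,1.7,-0.03,0],[3.3,1.2,1.7,0,0],[3.3,1.2,1.7,0,0],[3.3,1.2,1.7,0,0],[3.3,1.2,1.7,0,0],[3.3,1.2,1.7,0,0]]]' 60; python3 w.py 1.08 -0.57 0.12; python3 -m inch '[[[3.5,1.2,1.5,0,0],[3.5,1.2,1.5,0,0],[3.5,1.2,1.5,0,0],[3.5,1.2,1.5,0,0]]]' 60; python3 w.py 1.08 -0.57 0.12
```

```text
time: 31.8
position: [0.9567, -0.4486, 0.1839]
tool_rot: [0.974, -0.222, -0.035, -0.013]
ft_force: [0.8, -0.1, -3.4]
grip_width: 0.017
t 31.8 pos [ 0.9567 -0.4486  0.1839] q [-0.5883  1.0573  1.2813  2.9239  0.7043 -1.4053] w 0.017 F [ 0.8401 -0.0825 -3.3891]
tool x [ 0.899  -0.4316 -0.0745] y [-0.4334 -0.9012 -0.009 ] z [-0.0633  0.0403 -0.9972] down-tilt deg 4.272709812942516 az -25.64553973044809
delta world [ 0.1233 -0.1214 -0.0639] tool cm [16.7961  5.6546  5.1071]
time: 32.13
position: [1.0588, -0.5413, 0.0904]
tool_rot: [0.974, -0.219, -0.047, -0.018]
ft_force: [1.1, -0.1, -3.1]
grip_width: 0.0169
t 32.13 pos [ 1.0588 -0.5413  0.0904] q [-0.6147  1.3197  0.7824  2.7457  0.4621 -1.2149] w 0.0169 F [ 1.142  -0.0879 -3.0993]
tool x [ 0.8998 -0.4249 -0.0989] y [-0.4283 -0.9035 -0.0152] z [-0.0829  0.056  -0.995 ] down-tilt deg 5.673967964287481 az -25.273795026245306
delta world [ 0.0212 -0.0287  0.0296] tool cm [ 2.8314  1.6424 -3.2768]
```

```bash
python3 -m inch '[[[3.5,1.5,-0.4,0,0],[3.5,1.5,-0.4,0,0],[3.5,1.5,-0.4,0,0],[3.5,1.5,-0.4,0,0],[3.5,1.5,-0.4,0,0],[3.5,1.5,-0.4,0,0]]]' 60; python3 w.py 1.08 -0.57 0.12
```

```text
time: 32.63
position: [1.1302, -0.6144, 0.0569]
tool_rot: [0.977, -0.203, -0.065, -0.029]
ft_force: [18.8, -13.4, 21.0]
grip_width: 0.0172
t 32.63 pos [ 1.1302 -0.6144  0.0569] q [-0.6455  1.544   0.2179  1.7644  0.2407 -0.2033] w 0.0172 F [ 18.7789 -13.3595  20.971 ]
tool x [ 0.9093 -0.392  -0.1394] y [-0.3995 -0.9163 -0.0295] z [-0.1162  0.0825 -0.9898] down-tilt deg 8.013307475918994 az -23.320929439583615
delta world [-0.0502  0.0444  0.0631] tool cm [-7.1855 -2.2426 -5.2915]
```

```bash
python3 -m inch '[[[-1,0,-2,0,0],[-1,0,-2,0,0]]]' 60; python3 w.py;  python3 -m inch '[[[-2,0,-1,0,0],[-2,0,-1,0,0]]]' 60; python3 w.py 0.62 -0.22 0.12
```

```text
time: 32.8
position: [1.1129, -0.6043, 0.0664]
tool_rot: [0.976, -0.201, -0.079, -0.033]
ft_force: [0.6, -0.6, -0.6]
grip_width: 0.0171
t 32.8 pos [ 1.1129 -0.6043  0.0664] q [-0.6493  1.4648  0.3738  1.9301  0.2601 -0.3797] w 0.0171 F [ 0.6178 -0.5883 -0.6009]
tool x [ 0.9069 -0.3861 -0.1685] y [-0.3967 -0.9174 -0.033 ] z [-0.1418  0.0968 -0.9852] down-tilt deg 9.699522248944765 az -23.06157376467131
time: 32.97
position: [1.08, -0.5849, 0.08]
tool_rot: [0.976, -0.198, -0.084, -0.035]
ft_force: [0.6, 0.3, -4.1]
grip_width: 0.0169
t 32.97 pos [ 1.08   -0.5849  0.08  ] q [-0.6561  1.3656  0.5954  2.2342  0.3261 -0.7008] w 0.0169 F [ 0.5595  0.3301 -4.1196]
tool x [ 0.9076 -0.3802 -0.1779] y [-0.392  -0.9193 -0.0355] z [-0.15    0.102  -0.9834] down-tilt deg 10.245766888895396 az -22.72865454895854
delta world [-0.46    0.3649  0.04  ] tool cm [-56.3331 -15.6492   6.6917]
```

```bash
python3 -m inch '[[[-3,-0.4,0,-0.03,0],[-3.8,-0.5,0.2,0,0],[-3.8,-0.5,0.2,0,0],[-3.8,-0.5,0.2,0,0],[-3.8,-0.5,0.4,0,0],[-3.8,-0.5,0.4,0,0],[-3.8,-0.5,0.4,0,0],[-3.8,-0.5,0.4,0,0]]]' 60; python3 w.py 0.61 -0.31 0.11
```

```text
time: 33.63
position: [0.8177, -0.4139, 0.0944]
tool_rot: [0.977, -0.19, -0.096, -0.028]
ft_force: [0.4, -0.7, -3.8]
grip_width: 0.0173
t 33.63 pos [ 0.8177 -0.4139  0.0944] q [-0.7056  1.0572  1.6335  2.7479  0.9475 -1.3816] w 0.0173 F [ 0.4471 -0.6777 -3.7984]
tool x [ 0.9094 -0.3655 -0.1986] y [-0.3762 -0.9264 -0.0174] z [-0.1776  0.0906 -0.9799] down-tilt deg 11.455851002432764 az -21.89742103422315
delta world [-0.2077  0.1039  0.0156] tool cm [-22.9918  -1.8422   3.1013]
```

```bash
python3 -m inch '[[[-3.6,-0.3,0.6,0,0],[-3.6,-0.3,0.6,0,0],[-3.6,-0.3,0.6,0,0],[-3.6,-0.3,0.6,0,0],[-3.6,-0.3,0.6,0,0],[-3,-0.2,0.6,0,0],[-1.5,-0.2,0.3,0,0]]]' 60; python3 w.py 0.555 -0.195 0.06
cat > pot.py <<'E'
from h import *
from rig import robot
im=camera("top");m=masks(im)
h=cv2.cvtColor(im,cv2.COLOR_RGB2HSV)
g=big(m["green"]);print("mat area",cv2.contourArea(g))
k=((h[:,:,1]<60)&(h[:,:,2]>60)).astype(np.uint8)*255
for c in cv2.findContours(k,cv2.RETR_EXTERNAL,cv2.CHAIN_APPROX_NONE)[0]:
    x,y,w,hh=cv2.boundingRect(c)
    if 40<w<90 and 40<hh<90:
        print("rim?",(x,y,w,hh),"ellipse",cv2.fitEllipse(c)); e=cv2.fitEllipse(c)[0]
        for z in(.074,.1): print(z,plane("top",[e],z)[0][:2])
r=big(m["red"],(250,180,420,330));P=plane("top",r,.051)[:,:2].astype(np.float32);print("red",cv2.minAreaRect(r),cv2.boxPoints(cv2.minAreaRect(P)).round(3).tolist())
E
python3 pot.py
```

```text
time: 34.22
position: [0.6062, -0.2923, 0.0948]
tool_rot: [0.977, -0.182, -0.104, -0.035]
ft_force: [-0.1, -0.5, -4.4]
grip_width: 0.0168
t 34.22 pos [ 0.6062 -0.2923  0.0948] q [-0.8524  1.1375  2.2414  2.6663  1.563  -1.6503] w 0.0168 F [-0.0779 -0.4645 -4.3601]
tool x [ 0.9121 -0.3481 -0.2165] y [-0.3626 -0.9314 -0.0302] z [-0.1912  0.106  -0.9758] down-tilt deg 12.506302475121736 az -20.88945481784574
delta world [-0.0512  0.0973 -0.0348] tool cm [-7.3019 -7.1017  5.4043]
mat area 3439.0
rim? (371, 158, 53, 56) ellipse ((396.39923095703125, 184.15428161621094), (51.401092529296875, 52.02181625366211), 14.679534912109375)
0.074 [ 0.66587789 -0.32013406]
0.1 [ 0.66095866 -0.31342464]
red ((383.0093994140625, 223.2169952392578), (7.005387783050537, 19.64255714416504), 15.94539737701416) [[0.5509999990463257, -0.2919999957084656], [0.5960000157356262, -0.3059999942779541], [0.6010000109672546, -0.28999999165534973], [0.5559999942779541, -0.2759999930858612]]
```

```bash
python3 -m inch '[[[-1.2,-1.2,0.6,-0.02,0],[-1.2,-1.2,0.6,0,0],[-1.2,-1.2,0.6,0,0],[-1.2,-1.2,0.6,0,0],[-1.2,-1.2,0.6,0,0],[-0.6,-0.8,0.4,0,0]]]' 60; python3 w.py 0.555 -0.185 0.055; python3 pot.py
```

```text
time: 34.77
position: [0.5644, -0.201, 0.0687]
tool_rot: [0.977, -0.182, -0.107, -0.025]
ft_force: [0.1, 0.1, -2.9]
grip_width: 0.0173
t 34.77 pos [ 0.5644 -0.201   0.0687] q [-0.7311  1.3839  2.4098  2.7561  1.9613 -1.7959] w 0.0173 F [ 0.133   0.0545 -2.9006]
tool x [ 0.9111 -0.3502 -0.2174] y [-0.3609 -0.9325 -0.0106] z [-0.199   0.0881 -0.976 ] down-tilt deg 12.556919788052722 az -21.022835811671495
delta world [-0.0094  0.016  -0.0137] tool cm [-1.1173 -1.1342  1.6619]
mat area 1043.5Traceback (most recent call last):
  File "pot.py", line 12, in <module>
    r=big(m["red"],(250,180,420,330));P=plane("top",r,.051)[:,:2].astype(np.float32);print("red",cv2.minAreaRect(r),cv2.boxPoints(cv2.minAreaRect(P)).round(3).tolist())
  File "h.py", line 18, in big
    return max(cv2.findContours(k,cv2.RETR_EXTERNAL,cv2.CHAIN_APPROX_NONE)[0],key=cv2.contourArea)
ValueError: max() iterable argument is empty
```

```bash
python3 -m inch '[[[-0.6,-0.6,0.3,0,0],[-0.5,-0.5,0.3,0,0],[0,0,0.3,0,0],[0,0,0.3,0,0],[0,0,0.1,0,0]]]' 60; python3 w.py 0.555 -0.185 0.053; python3 brass.py
```

```text
time: 35.23
position: [0.5596, -0.182, 0.0567]
tool_rot: [0.979, -0.178, -0.1, -0.024]
ft_force: [-3.8, 0.9, 1.1]
grip_width: 0.0172
t 35.23 pos [ 0.5596 -0.182   0.0567] q [-0.6961  1.4606  2.4159  2.7666  2.0586 -1.812 ] w 0.0172 F [-3.774   0.9377  1.1443]
tool x [ 0.9165 -0.3443 -0.2034] y [-0.354  -0.9352 -0.0121] z [-0.1861  0.0831 -0.979 ] down-tilt deg 11.738445120499753 az -20.590723278548904
delta world [-0.0046 -0.003  -0.0037] tool cm [-0.2438  0.445   0.426 ]
top [([192.0, 232.0], 66), ([184.0, 246.0], 63), ([163.0, 251.0], 67), ([180.0, 258.0], 53)]
scene [([82.0, 7.0], 18), ([246.0, 229.0], 126152), ([176.0, 13.0], 179), ([86.0, 18.0], 12), ([346.0, 131.0], 61), ([331.0, 139.0], 124), ([339.0, 155.0], 65), ([383.0, 196.0], 35)]
```

All four offcuts are visible in the bin, in the top image at (192,232), (184,246), (163,251) and (180,258). The pot has just touched the mat, so I ease the grip and settle it flat.

```bash
python3 -m inch '[[[0,0,0,0,0],[0,0,0,0,0],[-0.1,0,0.3,0,0],[-0.1,0,0.3,0,0]]]' 8; python3 w.py; python3 -m inch '[[[-0.1,0,0.3,0,0],[-0.1,0,0.3,0,0],[0,0,0.2,0,0]]]' 8; python3 w.py
```

```text
time: 35.67
position: [0.5578, -0.1823, 0.0521]
tool_rot: [0.979, -0.178, -0.098, -0.023]
ft_force: [1.3, 0.1, -0.1]
grip_width: 0.0179
t 35.67 pos [ 0.5578 -0.1823  0.0521] q [-0.7025  1.4793  2.4122  2.7553  2.074  -1.8247] w 0.0179 F [ 1.3159  0.0701 -0.0725]
tool x [ 0.9173 -0.3442 -0.2003] y [-0.3534 -0.9354 -0.011 ] z [-0.1835  0.0809 -0.9797] down-tilt deg 11.552802397492604 az -20.567935678106984
time: 35.92
position: [0.5545, -0.1811, 0.0441]
tool_rot: [0.979, -0.178, -0.097, -0.023]
ft_force: [-2.0, 2.7, 1.1]
grip_width: 0.0176
t 35.92 pos [ 0.5545 -0.1811  0.0441] q [-0.7085  1.5104  2.408   2.7421  2.0992 -1.8411] w 0.0176 F [-1.9906  2.7275  1.0558]
tool x [ 0.9178 -0.3441 -0.1981] y [-0.3532 -0.9355 -0.0113] z [-0.1815  0.0804 -0.9801] down-tilt deg 11.428512294396254 az -20.555121141197805
```

```bash
python3 -m inch '[[[0,0,0.2,0,0],[0,0,0.2,0,0]]]' 8; python3 w.py|head -1
python3 - <<'E'
from h import *
im=camera("scene");h=cv2.cvtColor(im,cv2.COLOR_RGB2HSV)
k=np.zeros(im.shape[:2],np.uint8);k[175:300,130:270]=((h[175:300,130:270,1]<60)&(h[175:300,130:270,2]>70))*255
g=masks(im)["green"]
for c in cv2.findContours(k,cv2.RETR_EXTERNAL,cv2.CHAIN_APPROX_NONE)[0]:
    if cv2.contourArea(c)>300: print(cv2.boundingRect(c),cv2.contourArea(c),cv2.fitEllipse(cv2.convexHull(c)))
q=cv2.minAreaRect(plane("scene",cv2.convexHull(big(g)),.006)[:,:2].astype(np.float32));print("mat",q)
# expected pixels: rim circle and foot circle of an upright pot at c
a=np.linspace(0,6.28,40)
for c in((.606,-.199),(.596,-.195)):
    for r,z in((.062,.074),(.034,.006)):
        P=proj("scene",np.c_[c[0]+r*np.cos(a),c[1]+r*np.sin(a),0*a+z]).astype(np.float32);print(c,z,cv2.boundingRect(P))
# text map of pot surroundings: g=green, #=grey bright, .=other
for v in range(190,290,4): print(v,"".join("g" if g[v,u] else "#" if k[v,u] else "." for u in range(140,270,2)))
E
```

```text
time: 36.08
position: [0.5533, -0.1805, 0.04]
tool_rot: [0.979, -0.178, -0.097, -0.024]
ft_force: [-2.2, 0.8, 5.1]
grip_width: 0.0176
t 36.08 pos [ 0.5533 -0.1805  0.04  ] q [-0.7098  1.523   2.4047  2.7385  2.1075 -1.8451] w 0.0176 F [-2.1567  0.7651  5.1181]
(231, 259, 39, 36) 573.0 ((250.36917114257812, 277.3598327636719), (18.631343841552734, 56.38996887207031), 55.2952995300293)
(185, 214, 66, 61) 2990.5 ((217.73963928222656, 244.06214904785156), (59.43006134033203, 66.4904556274414), 75.83631134033203)
(143, 175, 65, 15) 794.5 ((176.07794189453125, 179.93939208984375), (22.067806243896484, 70.19268035888672), 90.79804229736328)
mat ((0.5695928335189819, -0.19538429379463196), (0.16906887292861938, 0.1682514250278473), 1.1772713661193848)
(0.606, -0.199) 0.074 (184, 214, 67, 58)
(0.606, -0.199) 0.006 (205, 244, 35, 31)
(0.596, -0.195) 0.074 (183, 209, 67, 58)
(0.596, -0.195) 0.006 (204, 239, 34, 31)
190 .................................................................
194 .................................................................
198 ......................................
[... 867 characters left out ...]

250 .............gggggggggg################################gggggggggg
254 ..............ggggggggg###############################.ggggggggg.
258 ................gggggggg#############################ggggggg.....
262 .................gggggggg##########################ggggggg....###
266 ...................ggggggggg#####################gggggg..########
270 .....................gggggggggg################ggggg..###########
274 ......................ggggggggggggggg..####.ggggg..##############
278 ........................ggggggggggggggggggggggg.############.#...
282 .........................ggggggggggggggggggg..###########........
286 ...........................gggggggggggggg......#########.........
```

The scene picture's pot outline, box (185,214,66,61), matches an upright pot at (0.606, −0.199), with about 14 mm of mat beyond the foot. The wrist force shows the weight is on the mat, so I release.

```bash
python3 -m inch '[[[0,0,-0.1,0,0.25],[0,0,0,0,0.3],[0,0,0,0,0.4],[0,0,0,0,0.6],[0,0,0,0,0.8],[0,0,0,0,1],[0,0,0,0,1],[0,0,0,0,1]]]' 8; python3 -m inch '[[[0,0,0,0,1],[0,0,0,0,1],[0,0,0,0,1],[-0.3,0.3,-0.8,0,1],[-0.3,0.3,-0.8,0,1]]]' 8; python3 w.py
```

```text
time: 36.8
position: [0.5528, -0.182, 0.0389]
tool_rot: [0.978, -0.18, -0.099, -0.023]
ft_force: [-0.5, -0.1, -0.5]
grip_width: 0.058
time: 37.22
position: [0.5485, -0.186, 0.0556]
tool_rot: [0.979, -0.179, -0.099, -0.022]
ft_force: [-0.2, 0.1, 0.5]
grip_width: 0.0854
t 37.22 pos [ 0.5485 -0.186   0.0556] q [-0.7394  1.5016  2.4385  2.7068  2.1065 -1.8754] w 0.0854 F [-0.2068  0.0746  0.5424]
tool x [ 0.9163 -0.3455 -0.2025] y [-0.3544 -0.9351 -0.0085] z [-0.1864  0.0795 -0.9793] down-tilt deg 11.68174472277582 az -20.656595159675526
```

```bash
python3 -m inch '[[[0,0.3,-1.1,0,1],[0,0.3,-1.1,0,1],[0,0.3,-1.1,0,1],[0,0.2,-1.1,0,1]]]' 8; python3 w.py|head -1; python3 -m inch '[[[0,2,-0.6,0,1],[0,2.5,-1,0,1],[0,3,-1,0,1],[0,3,-1,0,1],[0,3,-1,0,1],[0,3,-1,0,1]]]' 8; python3 w.py
python3 - <<'E'
from h import *
im=camera("scene");h=cv2.cvtColor(im,cv2.COLOR_RGB2HSV)
k=np.zeros(im.shape[:2],np.uint8);k[175:300,130:270]=((h[175:300,130:270,1]<60)&(h[175:300,130:270,2]>70))*255
for c in cv2.findContours(k,cv2.RETR_EXTERNAL,cv2.CHAIN_APPROX_NONE)[0]:
    if cv2.contourArea(c)>300: print(cv2.boundingRect(c),cv2.contourArea(c))
a=cv2.imread("pics/scene0.png")[:,:,::-1].astype(int)
d=np.abs(a-im).max(2)
for n,(x0,y0,x1,y1) in dict(bottle=(340,208,376,280),wrench=(380,190,450,250),hammer=(255,280,325,362)).items(): print(n,"changed px",int((d[y0:y1,x0:x1]>40).sum()))
E
python3 brass.py
```

```text
time: 37.55
position: [0.5613, -0.2054, 0.0952]
tool_rot: [0.978, -0.18, -0.099, -0.023]
ft_force: [-0.5, 0.2, 0.2]
grip_width: 0.0868
t 37.55 pos [ 0.5613 -0.2054  0.0952] q [-0.7585  1.3406  2.443   2.7223  1.9595 -1.8124] w 0.0868 F [-0.49    0.1828  0.2234]
time: 38.05
position: [0.5136, -0.3614, 0.1531]
tool_rot: [0.98, -0.172, -0.101, -0.024]
ft_force: [0.5, -0.1, -0.3]
grip_width: 0.0869
t 38.05 pos [ 0.5136 -0.3614  0.1531] q [-1.2321  1.0263  2.3398  2.2796  1.5069 -1.7315] w 0.0869 F [ 0.5152 -0.1359 -0.2833]
tool x [ 0.9202 -0.3322 -0.2069] y [-0.342  -0.9396 -0.0127] z [-0.1902  0.0824 -0.9783] down-tilt deg 11.938988899933097 az -19.84829185283374
(231, 259, 39, 36) 574.0
(185, 215, 66, 60) 2994.0
bottle changed px 0
wrench changed px 0
hammer changed px 0
top [([192.0, 232.0], 65), ([184.0, 246.0], 63), ([163.0, 251.0], 65), ([179.0, 258.0], 52)]
scene [([258.0, 230.0], 118182), ([136.0, 98.0], 4556), ([60.0, 61.0], 406), ([346.0, 131.0], 56), ([329.0, 133.0], 42), ([333.0, 143.0], 68), ([339.0, 155.0], 61), ([89.0, 165.0], 11), ([141.0, 216.0], 15)]
```

```bash
python3 -m inch '[[[0,2,-1,0,1],[0,2,-1,0,1],[0,0,0,0,1],[0,0,0,0,1]]]' 8 | head -3; python3 pot.py; python3 -c "
from rig import robot
o=robot.get_obs();print(o['time'],o['ft_force']);print(robot.hand_in())"
```

```text
time: 38.53
position: [0.5026, -0.3973, 0.1736]
tool_rot: [0.98, -0.171, -0.102, -0.025]
mat area 1193.0
rim? (313, 177, 59, 62) ellipse ((342.56890869140625, 206.68429565429688), (50.779911041259766, 67.1329574584961), 145.35076904296875)
0.074 [ 0.61169437 -0.19216662]
0.1 [ 0.60801001 -0.18837365]
red ((328.36260986328125, 253.77053833007812), (6.398034572601318, 31.086923599243164), 19.798877716064453) [[0.46799999475479126, -0.1550000011920929], [0.5360000133514404, -0.18000000715255737], [0.5410000085830688, -0.16699999570846558], [0.4729999899864197, -0.14100000262260437]]
38.5833 [ 0.17695139 -0.886287   -0.86909531]
the job is handed in; nothing more can be done
None
```

The pot was tipped over the bin, set back upright on its green mat and released, and the job was handed in at 38.6 s. `hand_in` gave no verdict.

I gripped the pot by its red handle, carried it over the bin and rolled it past 150° to empty it. I then carried it back, set it down on the mat with a light grip, let go and withdrew.

**Last checks**
- **Offcuts:** all four are visible in the bin in both views, and the wrist load fell by about 2 N when they left the pot.
- **Pot:** its outline in the scene view matches an upright pot at about (0.606, −0.199), and did not change after release. By that measure the foot has about 14 mm to spare at the mat's far edge.
- **Top view of the pot:** the rim fit was spoiled, probably because it merged with the hammer head. The handle in that view puts the pot near (0.600, −0.195), which agrees.
- **Bottle, wrench and hammer:** no pixels changed in the scene view.
- **Robot:** it is touching nothing.

**What went wrong or disagreed**
- **Fingertips:** they appeared about 36 mm behind where the stated tool frame puts them, in both cameras, so I worked from the images.
- **Handle swung first:** I nudged the handle sideways by about 30° on the mat to bring it within reach before lifting.
- **Two contacts on the way back:** there was one light contact of a few newtons, probably the gripper on the bin rim. The other read about 31 N at the wrist near the far edge of the table, and I did not find out what touched. I backed off both times; both were below 40 N in the readings I took.

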